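Turn round the washing basket: tip out the clean parts, reload and rehang it

TASK

Lift the washing basket by its grip off the ultrasonic cleaner's hangers, keeping it level and not letting it swing, seat it fully home in the tipper's cradle, let go of it, tip it out with the lever so that all the washed heat sinks lie in the catch tray, and swing the cradle back upright with the basket still in it. Then put all the greasy gear cases from the bench into the empty basket while it stands firm in the cradle, and last lift it out and leave it hanging by its pins on both hangers again, the cradle left upright. Leave the jar, the lunch box and the screwdriver alone.

Things in the scene. Friction and masses are not known exactly. Their poses are not given: they have to be found in the camera images.
- cleaner: Bench-top ultrasonic cleaner, fixed: white and steel open tank 240 mm (x) by 200 mm (y), deck 120 mm above the bench, black control panel on its front (-x). Origin on the bench under its centre, z up. Two upright steel hanger plates for the basket stand on the deck at x = 0, y = -90 and +90 mm.
- hanger_seat (a point): Midway between the two hangers, 190 mm above the bench: where the basket's pin axis lies when it hangs; axes as the cleaner's. Each hanger (8 mm thick in y, 48 mm wide in x) has an open-topped upright U notch 18 mm wide (x) and 23 mm deep, its bottom 5 mm below this point, under a flared mouth whose top is 33 mm above this point.
- basket: Loose perforated steel washing basket, about 0.45 kg: flat floor 92 mm (x) by 146 mm (y), front and back walls sloping outward 29 degrees, upright ends at y = -72 and +72 mm, walls 3 to 4 mm thick. Origin under the middle of its floor, z up. It starts hanging on the hangers by its two pins, on which it swings freely, axes along the cleaner's.
- basket_axis (a point): Middle of the axis of the basket's pins, 55 mm above its underside; axes as the basket's. The round pins (10 mm diameter) stick out of both ends along y as far as y = -104 and +104 mm; bosses of 24 mm diameter around them reach y = -79 and +79 mm.
- basket_grip (a point): Centre of the basket's black grip, an upright flat bar 12 mm thick (x), 84 mm long (y), 26 mm high, over the middle of the mouth, 112 mm above the underside, 57 mm above the pin axis. It belongs to a rigid bail in the plane x = 0 (cross bar of 10 mm, straps at y = -75 and +75 mm). Axes as the basket's.
- basket_mouth (a point): Centre of the basket's open mouth, 75 mm above its underside: opening 168 mm (x) by 140 mm (y), with the grip and its bail crossing it above x = 0, so things go in beside it at either side. Axes as the basket's.
- tipper: Lever tipper, fixed: two blue uprights (y = -115 and +115 mm, 175 mm high) carry a cradle on a pivot along y, 160 mm above the bench. Origin on the bench under the pivot, z up. A grey catch tray between them spans x = -55 to +185 mm, y = -105 to +105 mm, floor at z = 13 mm, walls up to z = 58 mm; the cradle tips towards +x into it.
- cradle (a joint): Turn of the cradle about its pivot, rad: 0 upright (rest stop), growing as its top goes over towards the tipper's +x, up to the stop at 1.92. It stays where it is left (friction 0.25 N m, nearly balanced: a few N at the lever).
- cradle_seat (a point): On the cradle, 30 mm above the pivot when upright: where the basket's pin axis lies when it is fully home, its x, y, z along the cradle's. Turns with the cradle; at joint 0 its axes are the tipper's. The basket then stands on the cradle's floor plate (top 55 mm below this point), a stop rod in front of its lower front (+x) wall.
- slot_mouth (a point): On the cradle, 37 mm from cradle_seat (21 mm towards -x, 30 mm up), at the height where the slots for the pins open, midway between them. The slots (18 mm wide, in cheek plates 8 mm thick at y = -90 and +90 mm) slant: from here straight to the seat, down and towards +x, 35 degrees from vertical. The basket goes in and out level along this slant and so stays in when tipped.
- lever_grip (a point): Middle of the lever's handle: round black bar, 18 mm diameter, 75 mm long, parallel to the pivot (y), 168 mm from the cradle's middle on its -y side, 110 mm from the pivot axis. At joint 0 it leans 55 degrees back (90 mm towards -x, 63 mm above the pivot), at 1.92 it leans 55 degrees forward. The lever arm is at its +y end (y = -130 mm).
- jar: Bystander: glass jar, 70 mm diameter, 110 mm high. Leave alone.
- lunchbox: Bystander: clear lunch box with green lid, 116 by 166 by 51 mm. Leave alone.
- screwdriver: Bystander: screwdriver lying on the bench. Leave alone.
- sink1: Washed aluminium heat sink with fins, 60 mm (x) by 34 mm (y) by 28 mm high, 0.09 kg, origin at the centre of its underside; 1 to 3 of them start lying in the basket (None: absent).
- case1: Greasy dark alloy servo gear case, plain block 60 mm (x) by 34 mm (y) by 30 mm high with a flat bearing disc on top, 0.12 kg, origin at the centre of its underside; 2 or 3 of them start on the bench between cleaner and tipper (None: absent).
- sink2: Washed aluminium heat sink with fins, 60 mm (x) by 34 mm (y) by 28 mm high, 0.09 kg, origin at the centre of its underside; 1 to 3 of them start lying in the basket (None: absent).
- case2: Greasy dark alloy servo gear case, plain block 60 mm (x) by 34 mm (y) by 30 mm high with a flat bearing disc on top, 0.12 kg, origin at the centre of its underside; 2 or 3 of them start on the bench between cleaner and tipper (None: absent).
- sink3: Washed aluminium heat sink with fins, 60 mm (x) by 34 mm (y) by 28 mm high, 0.09 kg, origin at the centre of its underside; 1 to 3 of them start lying in the basket (None: absent).
- case3: Greasy dark alloy servo gear case, plain block 60 mm (x) by 34 mm (y) by 30 mm high with a flat bearing disc on top, 0.12 kg, origin at the centre of its underside; 2 or 3 of them start on the bench between cleaner and tipper (None: absent).

How it is judged:
On the way, in this order (a step that is already met when the one before it is completed fails the run):
1. the basket has been lifted level, clear of the hangers (z of basket_axis in the frame of hanger_seat above 0.045 m and angle between basket's own z axis and vertical below 0.3 rad), for 0.2 s.
2. the basket sits fully home in the upright cradle, let go (x of basket_axis in the frame of cradle_seat between -0.01 and 0.01 m and y of basket_axis in the frame of cradle_seat between -0.015 and 0.015 m and z of basket_axis in the frame of cradle_seat between -0.01 and 0.01 m and angle between the z axis of basket and the z axis of cradle_seat, either way round below 0.15 rad and value of joint cradle below 0.15 rad and contact force between the fingers and basket below 0.5 N), for 0.3 s.
3. the cradle is tipped with the basket held in it and all the heat sinks lie in the catch tray (value of joint cradle above 1.5 rad and x of basket_axis in the frame of cradle_seat between -0.01 and 0.01 m and y of basket_axis in the frame of cradle_seat between -0.015 and 0.015 m and z of basket_axis in the frame of cradle_seat between -0.01 and 0.01 m and angle between the z axis of basket and the z axis of cradle_seat, either way round below 0.15 rad and x of sink1 in the frame of tipper between -0.06 and 0.19 m and y of sink1 in the frame of tipper between -0.105 and 0.105 m and z of sink1 in the frame of tipper between 0 and 0.075 m and x of sink2 in the frame of tipper between -0.06 and 0.19 m and y of sink2 in the frame of tipper between -0.105 and 0.105 m and z of sink2 in the frame of tipper between 0 and 0.075 m and x of sink3 in the frame of tipper between -0.06 and 0.19 m and y of sink3 in the frame of tipper between -0.105 and 0.105 m and z of sink3 in the frame of tipper between 0 and 0.075 m), for 0.2 s.
4. the cradle is upright again with the basket still in it (x of basket_axis in the frame of cradle_seat between -0.01 and 0.01 m and y of basket_axis in the frame of cradle_seat between -0.015 and 0.015 m and z of basket_axis in the frame of cradle_seat between -0.01 and 0.01 m and angle between the z axis of basket and the z axis of cradle_seat, either way round below 0.15 rad and value of joint cradle below 0.15 rad), for 0.2 s.
5. all the gear cases are in the basket while it sits in the upright cradle (all of step 4 and x of case1 in the frame of basket between -0.085 and 0.085 m and y of case1 in the frame of basket between -0.072 and 0.072 m and z of case1 in the frame of basket between 0 and 0.095 m and x of case2 in the frame of basket between -0.085 and 0.085 m and y of case2 in the frame of basket between -0.072 and 0.072 m and z of case2 in the frame of basket between 0 and 0.095 m and x of case3 in the frame of basket between -0.085 and 0.085 m and y of case3 in the frame of basket between -0.072 and 0.072 m and z of case3 in the frame of basket between 0 and 0.095 m), for 0.2 s.
At the end, for the whole second after the job is handed in: Basket hangs by its pins in both hanger notches (pin axis within 9 mm along x, 8 mm in height; tilt under 0.45 rad), all gear cases inside it, all heat sinks in the catch tray, cradle upright (under 0.15 rad), all at rest (under 0.03 m/s) (x of basket_axis in the frame of hanger_seat between -0.009 and 0.009 m and y of basket_axis in the frame of hanger_seat between -0.015 and 0.015 m and z of basket_axis in the frame of hanger_seat between -0.008 and 0.008 m and angle between basket's own z axis and vertical below 0.45 rad and x of sink1 in the frame of tipper between -0.06 and 0.19 m and y of sink1 in the frame of tipper between -0.105 and 0.105 m and z of sink1 in the frame of tipper between 0 and 0.075 m and x of sink2 in the frame of tipper between -0.06 and 0.19 m and y of sink2 in the frame of tipper between -0.105 and 0.105 m and z of sink2 in the frame of tipper between 0 and 0.075 m and x of sink3 in the frame of tipper between -0.06 and 0.19 m and y of sink3 in the frame of tipper between -0.105 and 0.105 m and z of sink3 in the frame of tipper between 0 and 0.075 m and x of case1 in the frame of basket between -0.085 and 0.085 m and y of case1 in the frame of basket between -0.072 and 0.072 m and z of case1 in the frame of basket between 0 and 0.095 m and x of case2 in the frame of basket between -0.085 and 0.085 m and y of case2 in the frame of basket between -0.072 and 0.072 m and z of case2 in the frame of basket between 0 and 0.095 m and x of case3 in the frame of basket between -0.085 and 0.085 m and y of case3 in the frame of basket between -0.072 and 0.072 m and z of case3 in the frame of basket between 0 and 0.095 m and linear speed of each of basket, sink1, sink2, sink3, case1, case2, case3 below 0.03 m/s and value of joint cradle below 0.15 rad); the robot touches nothing.
It fails at once if the basket swings or tips by more than 0.6 rad other than with the cradle (angle between basket's own z axis and vertical above 0.6 rad and angle between the z axis of basket and the z axis of cradle_seat, either way round above 0.5 rad).
It fails at once if a bystander is moved by more than 30 mm (distance of any of jar, lunchbox, screwdriver from where it was at the start of the episode above 0.03 m).
Of sink1, sink2, sink3 only 1 to 3 are there at a start; the rules pass over those that are not, and their reading is None.
Of case1, case2, case3 only 2 to 3 are there at a start; the rules pass over those that are not, and their reading is None.
At some moment in a run one of case1, case2, case3 may be knocked a few centimetres aside while the robot is not near it.
Once in a run the grip may slacken for a moment while it holds something.
It also fails if it takes over 208 s, if anything falls off the work surface, if the arm or the gripper's body presses on something with over 40 N, if the wrist force passes 120 N, or if a joint passes its speed limit or range.

ROBOT

A 6-joint arm with a two-finger parallel gripper is mounted at the origin on the work surface. World frame = base frame: x ahead of the robot, y to its left, z up, the work surface at z = 0. Lengths are in m, angles in rad, forces in N, time in s.
With the tool pointing down it reaches from about 0.35 to 0.975 m from the base axis. Payload 4.9 kg.
Tool frame: the origin (TCP) lies between the finger pads; the fingertips stand 22 mm ahead of it and the grasp point (between the pads) lies 3 mm ahead of it; z points along the fingers, y is the line along which they close (so a half turn about z gives the same grasp; the last joint's range is limited). The gripper opens to 85 mm and grips with 20 to 120 N. Pads are 22 mm wide; open, the fingers measure 114 mm over their backs; the gripper's body (76 mm by 85 mm) begins 54 mm behind the grasp point. The pads swing forward as they close: fully open they stand 13 mm farther back than shut.
Start: joints at [1.132, 0.053, 1.613, -0, 1.476, -0.119], TCP at [0.196, 0.593, 0.253] pointing down, gripper open.
Joint ranges: [-3.01, 3.01], [-1.01, 2.22], [0.06, 2.58], [-1.02, 4.17], [0.09, 2.62], [-3.14, 3.14]. Speed limits (rad/s): [2.57, 2.57, 3.14, 3.14, 3.14, 3.14].

INTERFACE

Orientations are given as a unit quaternion [w, x, y, z].
In Python, from plant import state, grab_frame, get_calibration, job_done, recognise, regions_of gives the robot as it stands.
- The arm moves only by the tool apply_moves, never from a script. Its argument "targets" is a list of rows, each an object with "translation": the shift along the tool's x, y, z normalised to -1 to 1, where 1 is 100 mm, a list of three; "twist": the turn about the tool's z normalised to -1 to 1, where 1 is 0.1 rad; "hand": the opening, from 0 (shut) to 1 (fully open). A call has 1 to 8 rows; each row shifts and turns the commanded pose from where the row before left it, along the tool's axes as they then stand; what a row does not reach is not made up. A row lasts 1/10 s, in which the tool goes at most 50 mm and 8.59 degrees, less where a joint would pass 70% of its speed; a pose out of reach is approached as far as the arm can. A call with a number of a shift or a turn outside -1 to 1 is refused whole. A call with a gripper value outside its range is refused whole. The fingers move at their own pace and stop on an object; the grip force is fixed at half the most. Time passes only in rows, so rows that do not move let the fingers close. It gives the time, the measured TCP pose, the force, the opening and the grip force at its end, in the units of the state.
- state(): the state, without advancing time (a new reading comes with each control period).
- grab_frame(name): name is "side" or "top"; returns the picture (420x560x3 uint8, red, green, blue); there is no depth.
- get_calibration(name): a dict with "camera_matrix" (3x3 intrinsics, pixels), "pose" (4x4, takes a point from camera to world coordinates). Camera axes: x right, y up, looking along -z (the intrinsics and any distortion apply to the point x, -y, -z); pixel columns grow to the right and rows downward; lengths in m; the calibration is good to about 2 mm. A picture is of the moment at which its call begins. get_calibration takes no time and is no camera call.
- job_done(): hands the job in; it is judged then, once.
Trained networks look in the newest picture that a camera, given by its name, has taken for a name from the list of things; names that differ only in an ending like _2 or _b are one class to them, and where a whole thing is asked for, a point or a joint stands for the part that bears it (a point fixed in the world has none). Each returns a list of dicts, best first, with "score" (0 to 1); they miss things now and then, are a little off and sometimes report something else, mostly with a low value. They report only what shows in the picture. A call takes as long as a camera call.
- recognise(camera, query): "point" ([x, y, z] in m, in world coordinates, good to about 4 mm: the middle of the surface that is visible of it).
- regions_of(camera, query): "pixels" (420x560 bool, what is visible of it).
The state is a dict: "time": time; "joint_pos": joint angles; "joint_vel": joint speeds; "joint_efforts": joint torques, N m; "tool_pos": TCP position; "tool_rot": TCP orientation; "contact_force": force on the tool from outside, world axes, zero at the start; "ft_torque": the same for the moment, N m; "gripper_width": opening from 0.0 (shut) to 1.0 (fully open); "grasp_force": force on a finger pad.
Only numpy, scipy, OpenCV 4.12 (cv2) and the standard library are available. Lean on these libraries where they do the work, as an engineer would, in place of code of your own. Each camera call takes 0.05 s, during which the arm holds its last target. There are 200 camera calls.

## Working session

There is one attempt and no reset: what is moved stays moved. The work goes in short steps, Python scripts to look and compute and a tool call to move; the robot and the scene stay as the last step left them, time stands still between calls to the robot, and variables do not carry over. Pictures are saved under pics/ and viewed, at most 14 in all, crops included, and the job is handed in when it is done.

Besides the shell and the picture viewer there is one more tool, called after ">>>" as name([rows], argument=value, ...), one row to a line, values as JSON. apply_moves: Moves the arm, as the interface text tells. Its arguments: {"type":"object","properties":{"targets":{"type":"array"}},"required":["targets"]}

```bash
mkdir -p pics; ls
cat > h.py <<'E'
import numpy as np,cv2
from plant import *
def rec(c,q,n=3):
    r=recognise(c,q); 
    for d in r[:n]: print(c,q,round(d['score'],2),np.round(d['point'],4))
    return r
def proj(c,p):
    K=get_calibration(c); T=np.linalg.inv(np.array(K['pose'])); q=T[:3,:3]@np.array(p)+T[:3,3]
    u=np.array(K['camera_matrix'])@np.array([q[0],-q[1],-q[2]]); return u[:2]/u[2]
def unproj(c,uv,z):
    K=get_calibration(c); P=np.array(K['pose']); d=np.linalg.inv(np.array(K['camera_matrix']))@np.array([uv[0],uv[1],1.])
    d=P[:3,:3]@np.array([d[0],-d[1],-d[2]]); o=P[:3,3]; return o+d*(z-o[2])/d[2]
E
python3 - <<'E'
from h import *
for c in ['side','top']:
    f=grab_frame(c); cv2.imwrite(f'pics/{c}0.png',f[:,:,::-1]); k=get_calibration(c); print(c,np.round(k['pose'],3).tolist(),np.round(k['camera_matrix'],1).tolist(),[x for x in k])
for c in ['side','top']:
  for q in ['cleaner','basket','basket_grip','tipper','lever_grip','cradle','case1','sink1','jar','lunchbox','screwdriver','basket_axis']: rec(c,q)
s=state(); print(s['tool_pos'],s['tool_rot'],s['time'],s['gripper_width'])
E
```

```text
pics
side [[1.0, 0.01, -0.019, 0.5], [-0.021, 0.643, -0.765, -0.682], [0.005, 0.765, 0.644, 0.8], [0.0, 0.0, 0.0, 1.0]] [[382.0, 0.0, 281.8], [0.0, 382.0, 207.1], [0.0, 0.0, 1.0]] ['camera_matrix', 'pose']
top [[-0.015, 0.998, -0.06, 0.434], [-1.0, -0.014, 0.007, 0.067], [0.006, 0.06, 0.998, 1.437], [0.0, 0.0, 0.0, 1.0]] [[449.8, 0.0, 293.8], [0.0, 449.8, 213.3], [0.0, 0.0, 1.0]] ['camera_matrix', 'pose']
side cleaner 0.83 [ 0.5708 -0.3764  0.1059]
side basket 0.9 [ 0.5956 -0.2925  0.1883]
side basket_grip 0.74 [ 0.5986 -0.2976  0.19  ]
side tipper 0.73 [0.5636 0.2802 0.045 ]
side tipper 0.37 [ 0.5956 -0.2925  0.1845]
side lever_grip 0.71 [0.5309 0.3128 0.155 ]
side case1 0.57 [ 0.5368 -0.073   0.0269]
side case1 0.5 [ 0.6438 -0.0412  0.0364]
side sink1 0.56 [ 0.5794 -0.2598  0.1648]
side jar 0.94 [ 0.7751 -0.0565  0.0775]
side lunchbox 0.82 [ 0.2921 -0.3262  0.0483]
side lunchbox 0.26 [0.533  0.3094 0.1537]
side screwdriver 0.76 [0.3032 0.4392 0.0144]
side basket_axis 0.67 [0.3042 0.4375 0.0117]
top cleaner 0.84 [ 0.5497 -0.2217  0.1209]
top basket 0.94 [ 0.5967 -0.302   0.1757]
top basket 0.46 [ 0.7732 -0.0368  0.1111]
top basket_grip 0.98 [ 0.5921 -0.3044  0.1804]
top tipper 0.68 [0.5675 0.3266 0.0453]
top lever_grip 0.96 [0.5378 0.3238 0.1349]
top cradle 0.9 [0.5324 0.3217 0.1395]
top case1 0.78 [ 0.633  -0.0384  0.0304]
top case1 0.75 [ 0.5388 -0.0703  0.0292]
top case1 0.72 [0.5327 0.3219 0.1367]
top sink1 0.72 [ 0.5813 -0.2549  0.1628]
top sink1 0.47 [ 0.5925 -0.3025  0.1727]
top jar 0.95 [ 0.7741 -0.0342  0.1123]
top lunchbox 0.82 [ 0.2896 -0.312   0.0508]
top screwdriver 0.81 [0.3011 0.4482 0.022 ]
top screwdriver 0.35 [ 0.5938 -0.3042  0.1748]
top basket_axis 0.96 [ 0.5926 -0.3059  0.1781]
[0.19646131 0.5932818  0.25329099] [ 8.10499381e-08  1.59206791e-01  9.87245257e-01 -1.82568816e-05] 1.3 1.0024148612879868
```

```bash
python3 -c "
import cv2
for c in ['side','top']:
    cv2.imwrite(f'pics/{c}0b.png',cv2.resize(cv2.imread(f'pics/{c}0.png'),(800,600)))"
```

```text
(no output)
```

View pics/side0b.png

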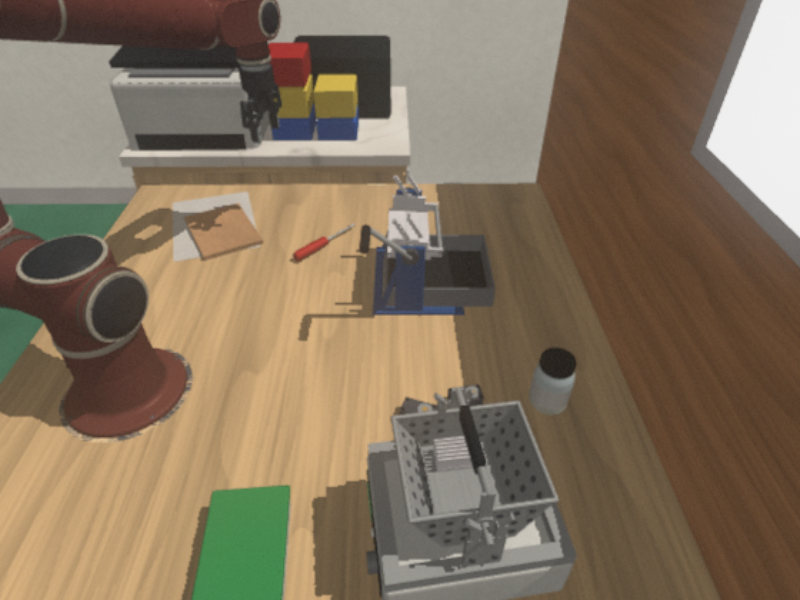

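View pics/top0b.png

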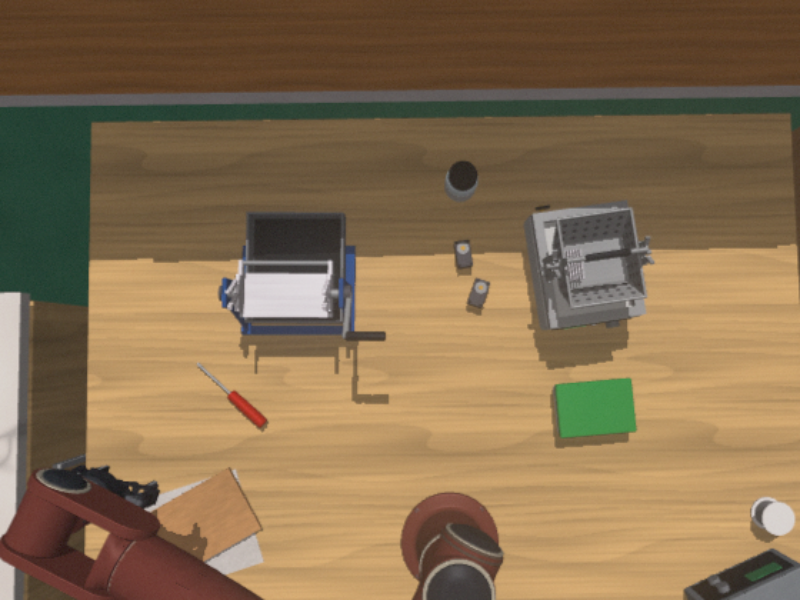

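The side view shows the basket on the hangers at about (470,455), the tipper at (430,250) and the jar at (553,380). The top view shows the grip at about (600,257), the lever handle at (366,336), and cases at (463,254) and (479,293). The cleaner is turned by about 8°. I'll zoom in to get precise poses.

Run:
```python
from h import *
f=cv2.imread('pics/top0.png'); g=cv2.imread('pics/side0.png')
a=cv2.resize(f[140:240,365:465],(400,400),interpolation=cv2.INTER_CUBIC);b=cv2.resize(f[140:240,150:275],(500,400),interpolation=cv2.INTER_CUBIC)[:,:400]
cv2.imwrite('pics/crop.png',np.hstack([a,b]))
for n,(y0,y1,x0,x1) in {'lever':(228,240,248,272),'grip':(170,190,405,450)}.items():
    m=(f[y0:y1,x0:x1].max(2)<60); ys,xs=np.nonzero(m); print(n,len(xs)); 
    if len(xs)>5: print(cv2.minAreaRect(np.c_[xs+x0,ys+y0].astype(np.float32)))
```

```text
lever 0
grip 27
((425.3308410644531, 177.6461639404297), (4.093145847320557, 29.272197723388672), 82.87498474121094)
```

View pics/crop.png

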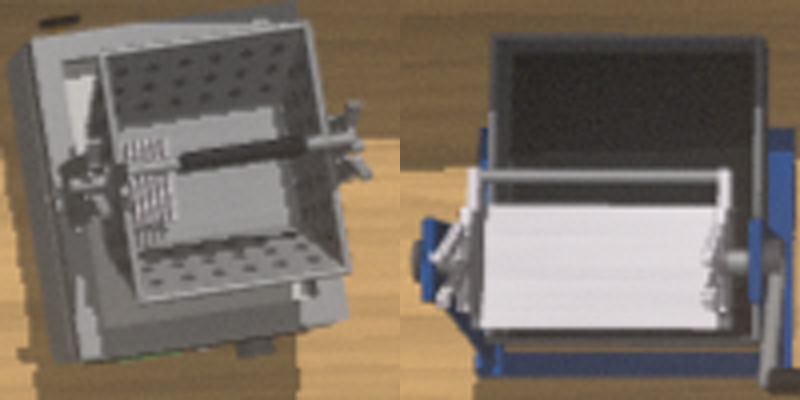

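Run:
```python
from h import *
L=lambda x,y:(365+x/4,140+y/4); R=lambda x,y:(150+(x-400)/4,140+y/4)
u=lambda p,z: unproj('top',p,z)[:2]
def ang(a,b): d=b-a; return np.degrees(np.arctan2(d[1],d[0]))
a,b=u(L(305,147),.26),u(L(180,161),.26); print('grip',(a+b)/2,np.linalg.norm(a-b),ang(a,b)-90)
c=[u(L(*p),.21) for p in [(103,55),(143,300),(345,270),(300,25)]]
print('rim',np.mean(c,0),ang(c[1],c[0]),ang(c[2],c[3]),ang(c[3],c[0])-90,ang(c[2],c[1])-90)
t=[u(R(*p),.058) for p in [(490,38),(767,38)]]; print('tray +x edge',t,ang(t[1],t[0])-90)
t=[u(R(*p),.175) for p in [(428,262),(757,262)]]; print('uprights',t,np.mean(t,0),ang(t[1],t[0])-90)
p=[unproj('top',(x/1.4286,y/1.4286),.223)[:2] for x,y in [(346,336),(385,336)]]; print('lever',p)
f=cv2.imread('pics/top0.png')
for q in ['case1']:
  for d in regions_of('top',q)[:3]:
    m=d['pixels'].astype(np.uint8); ys,xs=np.nonzero(m); r=cv2.minAreaRect(np.c_[xs,ys].astype(np.float32)); print(d['score'],r,unproj('top',r[0],.03))
for q in ['sink1']:
  for c in ['top','side']:
   for d in regions_of(c,q)[:3]:
    ys,xs=np.nonzero(d['pixels']); print(c,d['score'],xs.min(),xs.max(),ys.min(),ys.max(),len(xs))
cv2.imwrite('pics/crop2.png',np.hstack([cv2.resize(f[150:220,315:355],(320,560),interpolation=cv2.INTER_CUBIC),cv2.resize(cv2.imread('pics/side0.png')[140:210,245:300],(440,560),interpolation=cv2.INTER_CUBIC)]))
```

```text
grip [ 0.59160322 -0.29034179] 0.08327026411749636 5.618590736710544
rim [ 0.59294153 -0.29171527] 7.642199542370072 8.404262727095553 7.942640736989745 7.615047637270365
tray +x edge [array([0.71961401, 0.42958833]), array([0.71675021, 0.2155908 ])] -0.7667077695636948
uprights [array([0.53706801, 0.44201794]), array([0.53380971, 0.21119936])] [0.53543886 0.32660865] -0.8087474798002177
lever [array([0.44968856, 0.19836282]), array([0.4486225, 0.1248466])]
0.63 ((323.689208984375, 177.6351318359375), (19.563480377197266, 11.014732360839844), 80.53767395019531) [ 0.62950048 -0.03858823  0.03      ]
0.5 ((334.45294189453125, 204.71176147460938), (13.992016792297363, 21.584583282470703), 12.528807640075684) [ 0.54350479 -0.07079821  0.03      ]
top 0.48 396 407 175 195 139
side 0.62 303 329 306 330 548
side 0.35 273 390 271 383 8304
```

View pics/crop2.png

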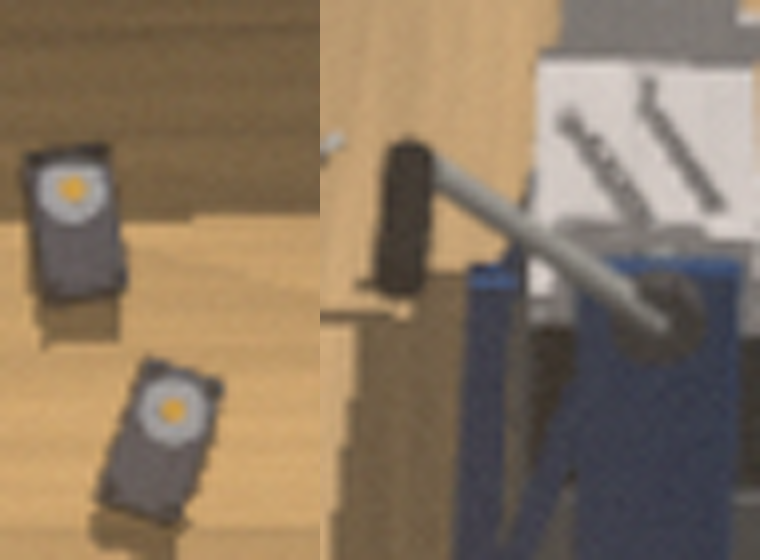

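The crop shows the cases' discs at their +x ends, and the lever handle and slot walls are clear. I'll turn the tool to the cleaner's yaw and raise it while refining the tipper pose.

>>> apply_moves([
  {"translation": [0, 0, -0.08], "twist": 1, "hand": 1},
  {"translation": [0, 0, -0.08], "twist": 1, "hand": 1},
  {"translation": [0, 0, -0.08], "twist": 1, "hand": 1},
  {"translation": [0, 0, -0.08], "twist": 1, "hand": 1},
  {"translation": [0, 0, -0.08], "twist": 1, "hand": 1},
  {"translation": [0, 0, -0.08], "twist": 1, "hand": 1},
  {"translation": [0, 0, -0.08], "twist": 1, "hand": 1},
  {"translation": [0, 0, -0.08], "twist": 1, "hand": 1},
])

```text
time: 2.25
tool_pos: [0.1965, 0.5933, 0.3176]
tool_rot: [0.0, 0.533, 0.846, -0.0]
contact_force: [0.1, -0.3, -0.4]
gripper_width: 0.997
grasp_force: 0.0
```

>>> apply_moves([
  {"translation": [0, 0, -0.08], "twist": 1, "hand": 1},
  {"translation": [0, 0, -0.08], "twist": 1, "hand": 1},
  {"translation": [0, 0, -0.08], "twist": 1, "hand": 1},
  {"translation": [0, 0, 0], "twist": 0.15, "hand": 1},
  {"translation": [0, 0, 0], "twist": 0, "hand": 1},
])

```text
time: 2.75
tool_pos: [0.1965, 0.5933, 0.3413]
tool_rot: [-0.0, 0.657, 0.754, 0.0]
contact_force: [-0.3, 0.1, 0.1]
gripper_width: 1.002
grasp_force: 0.0
```

```bash
cat >> h.py <<'E'
from scipy.spatial.transform import Rotation as Ro
from scipy.optimize import least_squares
def pose():
    s=state(); w,x,y,z=s['tool_rot']; R=Ro.from_quat([x,y,z,w]).as_matrix(); return np.array(s['tool_pos']),R,s
def go(target):
    p,R,s=pose(); d=R.T@(np.array(target)-p); print('t',round(s['time'],2),'pos',np.round(p,4),'yaw_y',round(np.degrees(np.arctan2(R[1,1],R[0,1])),2),'delta_tool(units)',np.round(d*10,3),'w',round(s['gripper_width'],3),'F',np.round(s['contact_force'],1),'gf',round(s['grasp_force'],1))
E
python3 - <<'E'
from h import *
go([.592,-.29,.33]); print(np.round(state()['joint_pos'],2))
obs=[('top',(172.5,149.5),(.185,.105,.058)),('top',(241.75,149.5),(.185,-.105,.058)),('top',(171.75,225),(-.055,.105,.058)),('top',(239.25,225),(-.055,-.105,.058)),
('top',(255.9,235.2),(-.09,-.168,.232)),('side',(255.0,167.2),(-.09,-.173,.228)),('top',(157,205.5),(0,.115,.175)),('top',(239.25,205.5),(0,-.115,.175)),('side',(288.1,180),(0,-.13,.16))]
def res(v):
    c,s=np.cos(v[2]),np.sin(v[2]); return np.array([proj(k,(v[0]+c*p[0]-s*p[1],v[1]+s*p[0]+c*p[1],p[2]))-np.array(u) for k,u,p in obs])
r=least_squares(lambda v:res(v).ravel(),[.537,.327,0],loss='soft_l1'); print(r.x,np.degrees(r.x[2])); print(np.round(res(r.x),1).tolist())
E
```

```text
t 2.75 pos [0.1965 0.5933 0.3413] yaw_y 7.88 delta_tool(units) [-9.292  2.706  0.111] w 1.002 F [-0.3  0.1  0.1] gf 0.0
[1.13 0.02 1.51 0.   1.62 0.99]
[ 0.5381329   0.32701223 -0.00874454] -0.5010253199582791
[[-0.3, -1.4], [-1.6, -1.7], [-0.3, 0.7], [0.8, 0.3], [0.4, 0.9], [-1.1, 1.7], [0.0, -0.7], [-0.3, -1.2], [-0.8, 0.1]]
```

>>> apply_moves([
  {"translation": [-0.387, 0.113, 0], "twist": 0, "hand": 1},
  {"translation": [-0.387, 0.113, 0], "twist": 0, "hand": 1},
  {"translation": [-0.387, 0.113, 0], "twist": 0, "hand": 1},
  {"translation": [-0.387, 0.113, 0], "twist": 0, "hand": 1},
  {"translation": [-0.387, 0.113, 0], "twist": 0, "hand": 1},
  {"translation": [-0.387, 0.113, 0], "twist": 0, "hand": 1},
  {"translation": [-0.387, 0.113, 0], "twist": 0, "hand": 1},
  {"translation": [-0.387, 0.113, 0], "twist": 0, "hand": 1},
])

```text
time: 3.55
tool_pos: [0.3281, 0.2972, 0.3406]
tool_rot: [-0.0, 0.657, 0.754, -0.0]
contact_force: [0.7, 0.0, 0.2]
gripper_width: 1.001
grasp_force: 0.0
```

>>> apply_moves([
  {"translation": [-0.387, 0.113, 0], "twist": 0, "hand": 1},
  {"translation": [-0.387, 0.113, 0], "twist": 0, "hand": 1},
  {"translation": [-0.387, 0.113, 0], "twist": 0, "hand": 1},
  {"translation": [-0.387, 0.113, 0], "twist": 0, "hand": 1},
  {"translation": [-0.387, 0.113, 0], "twist": 0, "hand": 1},
  {"translation": [-0.387, 0.113, 0], "twist": 0, "hand": 1},
  {"translation": [-0.387, 0.113, 0], "twist": 0, "hand": 1},
  {"translation": [-0.387, 0.113, 0], "twist": 0, "hand": 1},
])

```text
time: 4.35
tool_pos: [0.4597, 0.0027, 0.3406]
tool_rot: [-0.0, 0.657, 0.754, -0.0]
contact_force: [0.7, 0.4, -0.4]
gripper_width: 1.0
grasp_force: 0.0
```

>>> apply_moves([
  {"translation": [-0.387, 0.113, 0], "twist": 0, "hand": 1},
  {"translation": [-0.387, 0.113, 0], "twist": 0, "hand": 1},
  {"translation": [-0.387, 0.113, 0], "twist": 0, "hand": 1},
  {"translation": [-0.387, 0.113, 0], "twist": 0, "hand": 1},
  {"translation": [-0.387, 0.113, 0], "twist": 0, "hand": 1},
  {"translation": [-0.387, 0.113, 0], "twist": 0, "hand": 1},
  {"translation": [-0.387, 0.113, 0], "twist": 0, "hand": 1},
  {"translation": [0, 0, 0], "twist": 0, "hand": 1},
])

```text
time: 5.15
tool_pos: [0.575, -0.2571, 0.3387]
tool_rot: [-0.001, 0.658, 0.753, -0.001]
contact_force: [-0.2, 1.1, -0.6]
gripper_width: 0.998
grasp_force: 0.0
```

Run:
```python
from h import *
go([.592,-.29,.25])
f=grab_frame('side'); cv2.imwrite('pics/s1.png',cv2.resize(f[230:420,220:420,::-1],(800,600)))
```

```text
t 5.15 pos [ 0.575  -0.2571  0.3387] yaw_y 7.65 delta_tool(units) [-0.35   0.127  0.886] w 0.998 F [-0.2  1.1 -0.6] gf 0.0
```

View pics/s1.png

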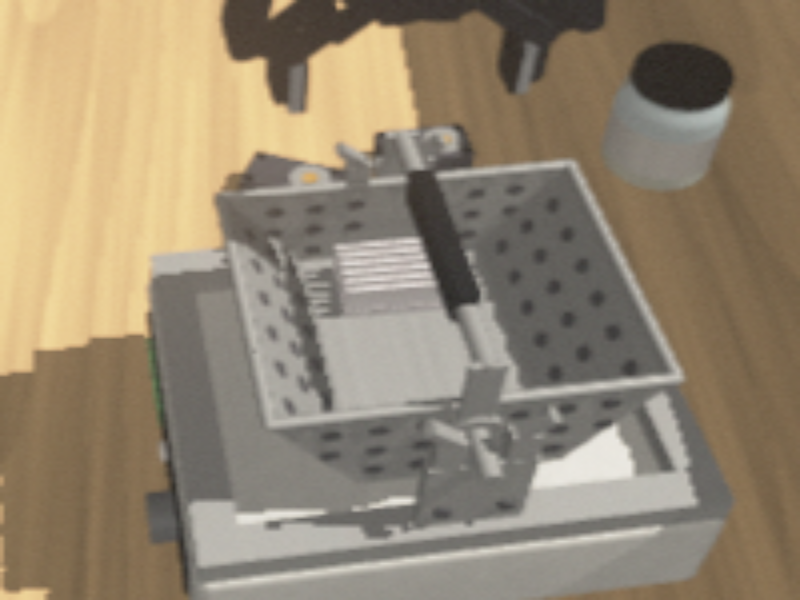

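The grip runs from crop (425,178) to (465,305). The gripper is just behind it at the same yaw. I'll move above the grip and check the projection.

>>> apply_moves([
  {"translation": [-0.2, 0.07, 0.2], "twist": 0, "hand": 1},
  {"translation": [-0.15, 0.05, 0.2], "twist": 0, "hand": 1},
  {"translation": [0, 0, 0], "twist": 0, "hand": 1},
  {"translation": [0, 0, 0], "twist": 0, "hand": 1},
])

```text
time: 5.6
tool_pos: [0.5908, -0.2851, 0.3009]
tool_rot: [-0.001, 0.657, 0.754, 0.0]
contact_force: [-0.7, 0.4, 1.2]
gripper_width: 1.001
grasp_force: 0.0
```

Run:
```python
from h import *
go([.592,-.29,.25])
t=np.radians(7.8); ex=np.array([-np.sin(t),np.cos(t),0])
for s in (.042,0,-.042): 
    a=proj('side',np.array([.592,-.29,.26])+s*ex); print(np.round([(a[0]-220)*4,(a[1]-230)*600/190],0))
```

```text
t 5.6 pos [ 0.5908 -0.2851  0.3009] yaw_y 7.86 delta_tool(units) [-0.05   0.005  0.508] w 1.001 F [-0.7  0.4  1.2] gf 0.0
[415. 163.]
[438. 224.]
[464. 292.]
```

>>> apply_moves([
  {"translation": [-0.05, 0, 0.2], "twist": 0, "hand": 1},
  {"translation": [0, 0, 0.2], "twist": 0, "hand": 1},
  {"translation": [0, 0, 0.1], "twist": 0, "hand": 1},
  {"translation": [0, 0, 0], "twist": 0, "hand": 0.5},
  {"translation": [0, 0, 0], "twist": 0, "hand": 0.2},
  {"translation": [0, 0, 0], "twist": 0, "hand": 0},
  {"translation": [0, 0, 0], "twist": 0, "hand": 0},
  {"translation": [0, 0, 0], "twist": 0, "hand": 0},
])

```text
time: 6.4
tool_pos: [0.5924, -0.2915, 0.2523]
tool_rot: [0.001, 0.657, 0.754, 0.0]
contact_force: [2.6, 0.1, 1.4]
gripper_width: 0.141
grasp_force: 2.1
```

>>> apply_moves([
  {"translation": [0, 0, 0], "twist": 0, "hand": 0},
  {"translation": [0, 0, 0], "twist": 0, "hand": 0},
  {"translation": [0, 0, 0], "twist": 0, "hand": 0},
  {"translation": [0, 0, 0], "twist": 0, "hand": 0},
])

```text
time: 6.8
tool_pos: [0.5925, -0.2915, 0.2524]
tool_rot: [0.001, 0.657, 0.754, 0.0]
contact_force: [1.4, -0.1, 6.5]
gripper_width: 0.128
grasp_force: 60.8
```

Run:
```python
from h import *
go([.592,-.29,.25]); rec('top','basket_grip',1)
```

```text
t 6.8 pos [ 0.5925 -0.2915  0.2524] yaw_y 7.8 delta_tool(units) [ 0.016 -0.003  0.024] w 0.128 F [ 1.4 -0.1  6.5] gf 60.8
top basket_grip 0.98 [ 0.5921 -0.3044  0.1804]
```

>>> apply_moves([
  {"translation": [0, 0, -0.05], "twist": 0, "hand": 0},
  {"translation": [0, 0, -0.1], "twist": 0, "hand": 0},
  {"translation": [0, 0, -0.15], "twist": 0, "hand": 0},
  {"translation": [0, 0, -0.2], "twist": 0, "hand": 0},
  {"translation": [0, 0, -0.2], "twist": 0, "hand": 0},
  {"translation": [0, 0, -0.2], "twist": 0, "hand": 0},
  {"translation": [0, 0, -0.2], "twist": 0, "hand": 0},
  {"translation": [0, 0, -0.15], "twist": 0, "hand": 0},
])

```text
time: 7.65
tool_pos: [0.592, -0.2914, 0.3783]
tool_rot: [0.001, 0.657, 0.754, 0.0]
contact_force: [0.1, -0.5, -6.5]
gripper_width: 0.125
grasp_force: 59.3
```

>>> apply_moves([
  {"translation": [0, 0, -0.05], "twist": 0.4, "hand": 0},
  {"translation": [0, 0, 0], "twist": 0.5, "hand": 0},
  {"translation": [0, 0, 0], "twist": 0.55, "hand": 0},
  {"translation": [0, 0, 0], "twist": 0, "hand": 0},
  {"translation": [0, 0, 0], "twist": 0, "hand": 0},
])

```text
time: 8.15
tool_pos: [0.5918, -0.2913, 0.3811]
tool_rot: [-0.0, 0.71, 0.704, -0.0]
contact_force: [0.6, -0.7, -5.8]
gripper_width: 0.133
grasp_force: 59.3
```

Run:
```python
from h import *
go([.480,.327,.3824])
```

```text
t 8.15 pos [ 0.5918 -0.2913  0.3811] yaw_y -0.45 delta_tool(units) [ 6.174 -1.167 -0.01 ] w 0.133 F [ 0.6 -0.7 -5.8] gf 59.3
```

>>> apply_moves([
  {"translation": [0.1, -0.019, 0], "twist": 0, "hand": 0},
  {"translation": [0.2, -0.038, 0], "twist": 0, "hand": 0},
  {"translation": [0.27, -0.051, 0], "twist": 0, "hand": 0},
  {"translation": [0.27, -0.051, 0], "twist": 0, "hand": 0},
  {"translation": [0.27, -0.051, 0], "twist": 0, "hand": 0},
  {"translation": [0.27, -0.051, 0], "twist": 0, "hand": 0},
  {"translation": [0.27, -0.051, 0], "twist": 0, "hand": 0},
  {"translation": [0.27, -0.051, 0], "twist": 0, "hand": 0},
])

```text
time: 8.95
tool_pos: [0.5564, -0.0963, 0.3816]
tool_rot: [-0.0, 0.71, 0.704, 0.0]
contact_force: [1.0, 0.2, -5.2]
gripper_width: 0.13
grasp_force: 59.3
```

>>> apply_moves([
  {"translation": [0.27, -0.051, 0], "twist": 0, "hand": 0},
  {"translation": [0.27, -0.051, 0], "twist": 0, "hand": 0},
  {"translation": [0.27, -0.051, 0], "twist": 0, "hand": 0},
  {"translation": [0.27, -0.051, 0], "twist": 0, "hand": 0},
  {"translation": [0.27, -0.051, 0], "twist": 0, "hand": 0},
  {"translation": [0.27, -0.051, 0], "twist": 0, "hand": 0},
  {"translation": [0.27, -0.051, 0], "twist": 0, "hand": 0},
  {"translation": [0.27, -0.051, 0], "twist": 0, "hand": 0},
])

```text
time: 9.75
tool_pos: [0.5169, 0.1196, 0.3816]
tool_rot: [-0.0, 0.71, 0.704, 0.0]
contact_force: [0.6, 0.5, -5.5]
gripper_width: 0.128
grasp_force: 59.2
```

>>> apply_moves([
  {"translation": [0.27, -0.051, 0], "twist": 0, "hand": 0},
  {"translation": [0.27, -0.051, 0], "twist": 0, "hand": 0},
  {"translation": [0.27, -0.051, 0], "twist": 0, "hand": 0},
  {"translation": [0.27, -0.051, 0], "twist": 0, "hand": 0},
  {"translation": [0.27, -0.051, 0], "twist": 0, "hand": 0},
  {"translation": [0.27, -0.051, 0], "twist": 0, "hand": 0},
  {"translation": [0.27, -0.051, 0], "twist": 0, "hand": 0},
  {"translation": [0.15, -0.028, 0], "twist": 0, "hand": 0},
])

```text
time: 10.55
tool_pos: [0.4798, 0.324, 0.3815]
tool_rot: [-0.001, 0.709, 0.705, 0.0]
contact_force: [-0.9, 0.1, -5.6]
gripper_width: 0.129
grasp_force: 59.3
```

>>> apply_moves([
  {"translation": [0.05, -0.01, 0.1], "twist": 0, "hand": 0},
  {"translation": [0, 0, 0.2], "twist": 0, "hand": 0},
  {"translation": [0, 0, 0.1], "twist": 0, "hand": 0},
  {"translation": [0, 0, 0], "twist": 0, "hand": 0},
])

```text
time: 10.95
tool_pos: [0.4799, 0.3255, 0.338]
tool_rot: [-0.001, 0.711, 0.704, -0.003]
contact_force: [0.4, 0.7, -5.8]
gripper_width: 0.133
grasp_force: 59.3
```

Run:
```python
from h import *
go([.480,.327,.3424])
f=grab_frame('side'); g=grab_frame('top')
a=cv2.resize(f[90:240,225:365,::-1],(560,600),interpolation=cv2.INTER_CUBIC)
cv2.imwrite('pics/s2.png',a); cv2.imwrite('pics/t2.png',g[:,:,::-1])
for y in(-.09,.09):
  for p in [(.517,.327+y,.22),(.538,.327+y,.19)]:
    b=proj('side',p); print('slot',y,np.round((b-[225,90])*4))
for y in(-.104,.104): b=proj('side',(.480,.327+y,.28)); print('pin',np.round((b-[225,90])*4))
```

```text
t 10.95 pos [0.4799 0.3255 0.338 ] yaw_y -0.56 delta_tool(units) [ 0.015  0.001 -0.044] w 0.133 F [ 0.4  0.7 -5.8] gf 59.3
slot -0.09 [220. 258.]
slot -0.09 [249. 294.]
slot 0.09 [216. 136.]
slot 0.09 [242. 170.]
pin [166. 193.]
pin [168.  58.]
```

View pics/s2.png

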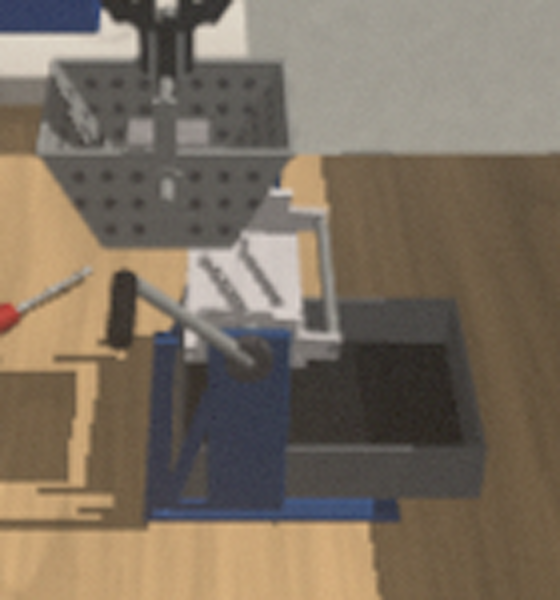

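The side view shows the basket held level with its pin tip at (167,188). The near slot's centreline runs through (241,277), about 4 mm in +x of my prediction. I'll check y from the top view.

Run:
```python
from h import *
g=cv2.imread('pics/t2.png'); x0,y0=140,140
a=cv2.resize(g[y0:y0+110,x0:x0+140],(700,550),interpolation=cv2.INTER_CUBIC)
cv2.imwrite('pics/t2c.png',a)
P=lambda p:np.round((proj('top',p)-[x0,y0])*5)
for y in(-.104,.104): print('pin',y,P((.48,.3255+y,.2756)))
for x in(-.087,.087):
  for y in(-.072,.072): print('rim',P((.48+x,.3255+y,.2956)))
for y in(-.115,.115): print('upr',P((.541,.327+y,.175)))
```

```text
pin -0.104 [455. 417.]
pin 0.104 [ 51. 423.]
rim [387. 588.]
rim [101. 593.]
rim [385. 245.]
rim [102. 249.]
upr [495. 315.]
upr [ 85. 321.]
```

View pics/t2c.png

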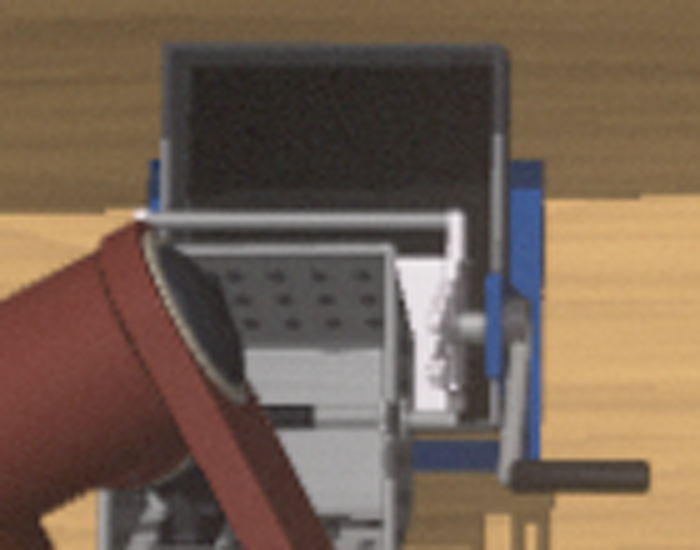

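The top view agrees on y to within about 2 mm. I'll move in along the slant.

>>> apply_moves([
  {"translation": [0.03, 0.006, 0], "twist": 0, "hand": 0},
  {"translation": [0, 0.057, 0.082], "twist": 0, "hand": 0},
  {"translation": [0, 0.057, 0.082], "twist": 0, "hand": 0},
  {"translation": [0, 0.057, 0.082], "twist": 0, "hand": 0},
  {"translation": [0, 0.057, 0.082], "twist": 0, "hand": 0},
  {"translation": [0, 0.057, 0.082], "twist": 0, "hand": 0},
  {"translation": [0, 0, 0], "twist": 0, "hand": 0},
])

```text
time: 11.75
tool_pos: [0.5101, 0.3289, 0.2977]
tool_rot: [-0.001, 0.71, 0.704, -0.002]
contact_force: [-0.2, 0.4, -6.6]
gripper_width: 0.129
grasp_force: 59.2
```

Run:
```python
from h import *
go([.5405,.3285,.2524])
f=grab_frame('side'); g=grab_frame('top')
a=cv2.resize(f[110:210,250:340,::-1],(540,600),interpolation=cv2.INTER_CUBIC)
cv2.imwrite('pics/s3.png',a)
```

```text
t 11.75 pos [0.5101 0.3289 0.2977] yaw_y -0.55 delta_tool(units) [0.    0.306 0.452] w 0.129 F [-0.2  0.4 -6.6] gf 59.2
```

View pics/s3.png

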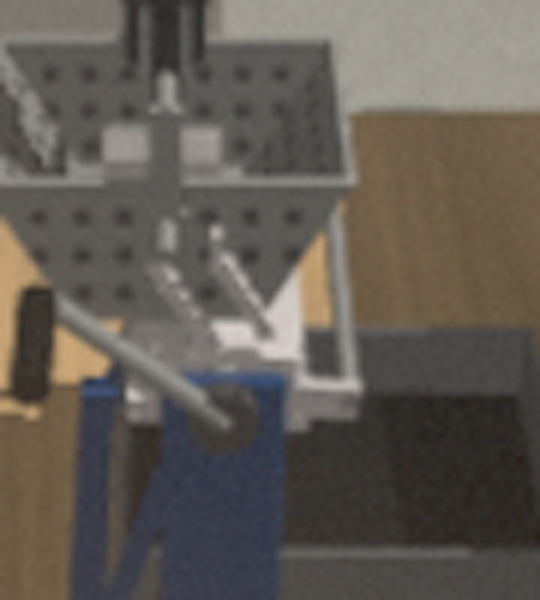

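The pin tip at (168,237) lies on the slot's centreline. I'll insert slowly.

>>> apply_moves([
  {"translation": [0, 0.028, 0.041], "twist": 0, "hand": 0},
  {"translation": [0, 0.028, 0.041], "twist": 0, "hand": 0},
  {"translation": [0, 0.028, 0.041], "twist": 0, "hand": 0},
  {"translation": [0, 0.028, 0.041], "twist": 0, "hand": 0},
  {"translation": [0, 0.028, 0.041], "twist": 0, "hand": 0},
])

```text
time: 12.35
tool_pos: [0.5243, 0.3293, 0.2794]
tool_rot: [-0.0, 0.71, 0.704, -0.0]
contact_force: [-0.6, -0.5, -5.2]
gripper_width: 0.132
grasp_force: 59.3
```

Run:
```python
from h import *
go([.5405,.3285,.2524])
```

```text
t 12.35 pos [0.5243 0.3293 0.2794] yaw_y -0.52 delta_tool(units) [-0.006  0.162  0.27 ] w 0.132 F [-0.6 -0.5 -5.2] gf 59.3
```

>>> apply_moves([
  {"translation": [0, 0.025, 0.042], "twist": 0, "hand": 0},
  {"translation": [0, 0.025, 0.042], "twist": 0, "hand": 0},
  {"translation": [0, 0.025, 0.042], "twist": 0, "hand": 0},
])

```text
time: 12.65
tool_pos: [0.5318, 0.3292, 0.2668]
tool_rot: [-0.0, 0.71, 0.704, -0.0]
contact_force: [-0.1, 0.4, -5.7]
gripper_width: 0.128
grasp_force: 59.3
```

>>> apply_moves([
  {"translation": [0, 0.026, 0.04], "twist": 0, "hand": 0},
  {"translation": [0, 0.026, 0.04], "twist": 0, "hand": 0},
])

```text
time: 12.85
tool_pos: [0.5369, 0.3292, 0.2589]
tool_rot: [-0.0, 0.71, 0.704, -0.0]
contact_force: [0.1, 0.5, -6.3]
gripper_width: 0.123
grasp_force: 59.4
```

Run:
```python
from h import *
go([.5405,.3285,.2524])
```

```text
t 12.85 pos [0.5369 0.3292 0.2589] yaw_y -0.52 delta_tool(units) [-0.006  0.036  0.065] w 0.123 F [ 0.1  0.5 -6.3] gf 59.4
```

>>> apply_moves([
  {"translation": [0, 0.014, 0.02], "twist": 0, "hand": 0},
  {"translation": [0, 0.014, 0.02], "twist": 0, "hand": 0},
])

```text
time: 13.05
tool_pos: [0.5389, 0.3291, 0.2556]
tool_rot: [-0.001, 0.71, 0.704, -0.001]
contact_force: [-6.3, -1.5, 2.9]
gripper_width: 0.127
grasp_force: 60.6
```

>>> apply_moves([
  {"translation": [0, 0.014, 0.02], "twist": 0, "hand": 0},
  {"translation": [0, 0.007, 0.01], "twist": 0, "hand": 0},
])

```text
time: 13.25
tool_pos: [0.5402, 0.3292, 0.2549]
tool_rot: [-0.001, 0.71, 0.704, -0.002]
contact_force: [-10.1, -1.8, 8.8]
gripper_width: 0.13
grasp_force: 62.0
```

Run:
```python
from h import *
go([.5405,.3285,.2524])
```

```text
t 13.25 pos [0.5402 0.3292 0.2549] yaw_y -0.52 delta_tool(units) [-0.007  0.003  0.025] w 0.13 F [-10.1  -1.8   8.8] gf 62.0
```

>>> apply_moves([
  {"translation": [0, 0, 0], "twist": 0, "hand": 0.3},
  {"translation": [0, 0, 0], "twist": 0, "hand": 0.5},
  {"translation": [0, 0, 0], "twist": 0, "hand": 0.6},
  {"translation": [0, 0, 0], "twist": 0, "hand": 0.6},
  {"translation": [0, 0, 0], "twist": 0, "hand": 0.6},
])

```text
time: 13.75
tool_pos: [0.5419, 0.3291, 0.2524]
tool_rot: [0.0, 0.71, 0.704, 0.0]
contact_force: [-0.3, -0.2, -0.9]
gripper_width: 0.602
grasp_force: 0.0
```

>>> apply_moves([
  {"translation": [0, 0, -0.2], "twist": 0, "hand": 0.6},
  {"translation": [0, 0, -0.3], "twist": 0, "hand": 0.6},
  {"translation": [0, 0, -0.4], "twist": 0, "hand": 0.6},
  {"translation": [-0.2, -0.2, -0.2], "twist": 0, "hand": 0.6},
  {"translation": [-0.4, -0.2, 0], "twist": 0, "hand": 0.6},
  {"translation": [-0.4, -0.2, 0], "twist": 0, "hand": 0.6},
  {"translation": [-0.4, -0.2, 0], "twist": 0, "hand": 0.6},
  {"translation": [-0.3, -0.1, 0], "twist": 0, "hand": 0.6},
])

```text
time: 14.55
tool_pos: [0.4489, 0.1584, 0.3625]
tool_rot: [0.0, 0.71, 0.704, 0.0]
contact_force: [1.6, 0.6, 0.4]
gripper_width: 0.601
grasp_force: 0.0
```

Run:
```python
from h import *
go([.4505,.1595,.223])
f=grab_frame('side'); g=grab_frame('top')
a=cv2.resize(f[110:210,240:340,::-1],(400,400),interpolation=cv2.INTER_CUBIC)
b=cv2.resize(g[140:240,150:250,::-1],(400,400),interpolation=cv2.INTER_CUBIC)
cv2.imwrite('pics/s4.png',np.hstack([a,b]))
B=(.540,.327)
for y in(-.104,.104): print('pin',np.round((proj('side',(.540,.327+y,.19))-[240,110])*4),np.round((proj('top',(.540,.327+y,.19))-[150,140])*4))
for y in(-.042,.042): print('grip',np.round((proj('side',(.540,.327+y,.26))-[240,110])*4),np.round((proj('top',(.540,.327+y,.26))-[150,140])*4))
```

```text
t 14.55 pos [0.4489 0.1584 0.3625] yaw_y -0.52 delta_tool(units) [0.011 0.015 1.395] w 0.601 F [1.6 0.6 0.4] gf 0.0
pin [193. 225.] [337. 252.]
pin [184.  81.] [ 37. 256.]
grip [191.  94.] [229. 244.]
grip [188.  38.] [101. 246.]
```

View pics/s4.png

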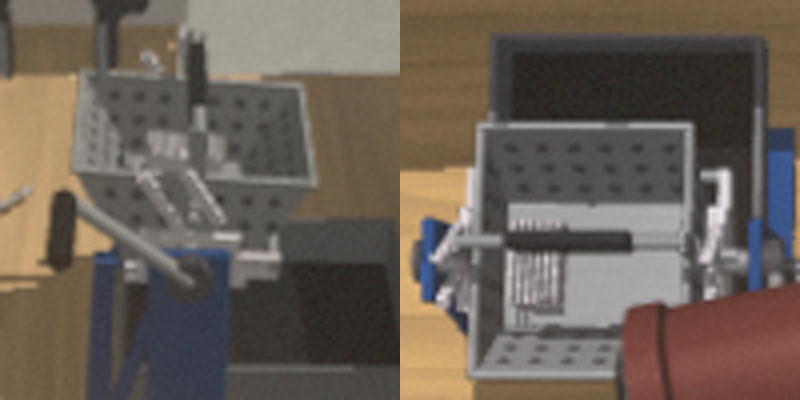

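The basket sits in the slots with about 3° of forward tilt. The grip is at top crop (505–632,241) and y is 2 mm off, both within tolerance. Next I'll cage the lever handle.

>>> apply_moves([
  {"translation": [-0.036, 0.002, 0.3], "twist": 0, "hand": 0.65},
  {"translation": [0, 0, 0.3], "twist": 0, "hand": 0.65},
  {"translation": [0, 0, 0.3], "twist": 0, "hand": 0.65},
  {"translation": [0, 0, 0.24], "twist": 0, "hand": 0.65},
  {"translation": [0, 0, 0.2], "twist": 0, "hand": 0.65},
  {"translation": [0, 0, 0], "twist": 0, "hand": 0.32},
  {"translation": [0, 0, 0], "twist": 0, "hand": 0.32},
  {"translation": [0, 0, 0], "twist": 0, "hand": 0.32},
])

```text
time: 15.45
tool_pos: [0.4512, 0.1567, 0.23]
tool_rot: [0.001, 0.71, 0.704, 0.001]
contact_force: [0.5, -0.3, 0.8]
gripper_width: 0.317
grasp_force: 0.0
```

Run:
```python
from h import *
go([.449,.1548,.228])
C=np.array([.5405,.16])
print([np.round([.11*(np.sin(np.radians(a+10))-np.sin(np.radians(a)))*10,-.11*(np.cos(np.radians(a+10))-np.cos(np.radians(a)))*10],3).tolist() for a in range(-55,55,10)])
```

```text
t 15.45 pos [0.4512 0.1567 0.23  ] yaw_y -0.5 delta_tool(units) [-0.02  -0.022  0.02 ] w 0.317 F [ 0.5 -0.3  0.8] gf 0.0
[[0.123, -0.147], [0.147, -0.123], [0.166, -0.096], [0.18, -0.066], [0.189, -0.033], [0.192, -0.0], [0.189, 0.033], [0.18, 0.066], [0.166, 0.096], [0.147, 0.123], [0.123, 0.147]]
```

>>> apply_moves([
  {"translation": [0, 0.061, -0.073], "twist": 0, "hand": 0.32},
  {"translation": [0, 0.061, -0.073], "twist": 0, "hand": 0.32},
  {"translation": [0, 0.073, -0.062], "twist": 0, "hand": 0.32},
  {"translation": [0, 0.073, -0.062], "twist": 0, "hand": 0.32},
])

```text
time: 15.85
tool_pos: [0.4771, 0.1562, 0.2574]
tool_rot: [-0.001, 0.71, 0.704, -0.001]
contact_force: [-7.2, -0.5, 3.5]
gripper_width: 0.322
grasp_force: 3.6
```

Run:
```python
from h import *
go([.449,.1548,.228])
f=grab_frame('side'); g=grab_frame('top')
a=cv2.resize(f[100:200,240:340,::-1],(400,400),interpolation=cv2.INTER_CUBIC)
b=cv2.resize(g[150:250,160:260,::-1],(400,400),interpolation=cv2.INTER_CUBIC)
cv2.imwrite('pics/s5.png',np.hstack([a,b]))
```

```text
t 15.85 pos [0.4771 0.1562 0.2574] yaw_y -0.51 delta_tool(units) [-0.016 -0.28   0.295] w 0.322 F [-7.2 -0.5  3.5] gf 3.6
```

View pics/s5.png

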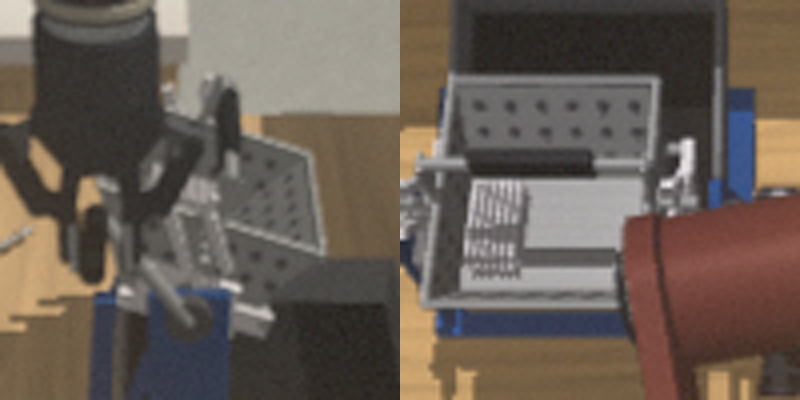

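The lever is caged and the cradle is tipping with the basket in it. I'll continue along the arc.

>>> apply_moves([
  {"translation": [0, 0.083, -0.048], "twist": 0, "hand": 0.32},
  {"translation": [0, 0.083, -0.048], "twist": 0, "hand": 0.32},
  {"translation": [0, 0.09, -0.033], "twist": 0, "hand": 0.32},
  {"translation": [0, 0.09, -0.033], "twist": 0, "hand": 0.32},
  {"translation": [0, 0.095, -0.017], "twist": 0, "hand": 0.32},
  {"translation": [0, 0.095, -0.017], "twist": 0, "hand": 0.32},
  {"translation": [0, 0.096, 0], "twist": 0, "hand": 0.32},
  {"translation": [0, 0.096, 0], "twist": 0, "hand": 0.32},
])

```text
time: 16.75
tool_pos: [0.5508, 0.1554, 0.2746]
tool_rot: [0.0, 0.71, 0.704, -0.0]
contact_force: [-2.8, -0.6, 2.2]
gripper_width: 0.324
grasp_force: 1.4
```

>>> apply_moves([
  {"translation": [0, 0.095, 0.017], "twist": 0, "hand": 0.32},
  {"translation": [0, 0.095, 0.017], "twist": 0, "hand": 0.32},
  {"translation": [0, 0.09, 0.033], "twist": 0, "hand": 0.32},
  {"translation": [0, 0.09, 0.033], "twist": 0, "hand": 0.32},
  {"translation": [0, 0.083, 0.048], "twist": 0, "hand": 0.32},
  {"translation": [0, 0.083, 0.048], "twist": 0, "hand": 0.32},
  {"translation": [0, 0.073, 0.062], "twist": 0, "hand": 0.32},
  {"translation": [0, 0.073, 0.062], "twist": 0, "hand": 0.32},
])

```text
time: 17.55
tool_pos: [0.6186, 0.1548, 0.2421]
tool_rot: [-0.0, 0.71, 0.704, -0.0]
contact_force: [-2.5, 0.1, 2.3]
gripper_width: 0.321
grasp_force: 1.2
```

>>> apply_moves([
  {"translation": [0, 0.061, 0.073], "twist": 0, "hand": 0.32},
  {"translation": [0, 0.06, 0.073], "twist": 0, "hand": 0.32},
  {"translation": [0, 0, 0], "twist": 0, "hand": 0.32},
])

```text
time: 17.85
tool_pos: [0.6301, 0.1546, 0.2262]
tool_rot: [-0.001, 0.71, 0.704, -0.001]
contact_force: [-1.7, 0.4, -2.4]
gripper_width: 0.319
grasp_force: 0.8
```

Run:
```python
from h import *
go([.6305,.1548,.228])
f=grab_frame('side'); g=grab_frame('top')
a=cv2.resize(f[100:200,260:360,::-1],(400,400),interpolation=cv2.INTER_CUBIC)
b=cv2.resize(g[130:230,160:260,::-1],(400,400),interpolation=cv2.INTER_CUBIC)
cv2.imwrite('pics/s6.png',np.hstack([a,b]))
```

```text
t 17.85 pos [0.6301 0.1546 0.2262] yaw_y -0.52 delta_tool(units) [ 0.002  0.004 -0.018] w 0.319 F [-1.7  0.4 -2.4] gf 0.8
```

View pics/s6.png

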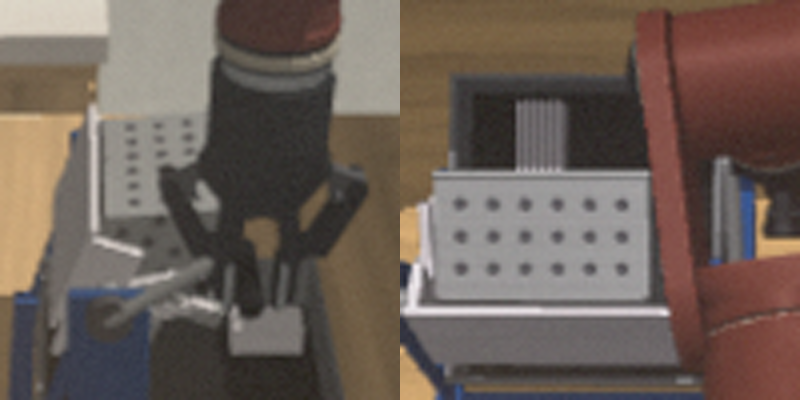

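The cradle is tipped, the basket is held and a sink is in the tray at top crop (540,135). I'll nudge to the stop, wait, then reverse along the arc.

>>> apply_moves([
  {"translation": [0, 0.025, 0.04], "twist": 0, "hand": 0.32},
  {"translation": [0, 0.015, 0.02], "twist": 0, "hand": 0.32},
  {"translation": [0, 0, 0], "twist": 0, "hand": 0.32},
  {"translation": [0, 0, 0], "twist": 0, "hand": 0.32},
  {"translation": [0, 0, 0], "twist": 0, "hand": 0.32},
])

```text
time: 18.45
tool_pos: [0.6306, 0.1551, 0.2238]
tool_rot: [-0.003, 0.71, 0.704, -0.004]
contact_force: [-19.7, -0.7, 11.1]
gripper_width: 0.319
grasp_force: 9.7
```

Run:
```python
from h import *
go([.6305,.1548,.228])
for c in ('side','top'):
  grab_frame(c)
  rec(c,'sink1')
```

```text
t 18.45 pos [0.6306 0.1551 0.2238] yaw_y -0.47 delta_tool(units) [-0.003 -0.001 -0.042] w 0.319 F [-19.7  -0.7  11.1] gf 9.7
side sink1 0.72 [0.6747 0.3489 0.0388]
top sink1 0.53 [0.6823 0.3615 0.0319]
top sink1 0.48 [0.3011 0.4486 0.0224]
```

>>> apply_moves([
  {"translation": [0, -0.04, -0.05], "twist": 0, "hand": 0.32},
  {"translation": [0, -0.061, -0.073], "twist": 0, "hand": 0.32},
  {"translation": [0, -0.061, -0.073], "twist": 0, "hand": 0.32},
  {"translation": [0, -0.073, -0.062], "twist": 0, "hand": 0.32},
  {"translation": [0, -0.073, -0.062], "twist": 0, "hand": 0.32},
  {"translation": [0, -0.083, -0.048], "twist": 0, "hand": 0.32},
  {"translation": [0, -0.083, -0.048], "twist": 0, "hand": 0.32},
  {"translation": [0, -0.09, -0.033], "twist": 0, "hand": 0.32},
])

```text
time: 19.45
tool_pos: [0.5806, 0.1552, 0.2722]
tool_rot: [0.004, 0.71, 0.704, 0.005]
contact_force: [5.3, -0.1, 2.6]
gripper_width: 0.323
grasp_force: 2.4
```

>>> apply_moves([
  {"translation": [0, -0.09, -0.033], "twist": 0, "hand": 0.32},
  {"translation": [0, -0.095, -0.017], "twist": 0, "hand": 0.32},
  {"translation": [0, -0.095, -0.017], "twist": 0, "hand": 0.32},
  {"translation": [0, -0.096, 0], "twist": 0, "hand": 0.32},
  {"translation": [0, -0.096, 0], "twist": 0, "hand": 0.32},
  {"translation": [0, -0.095, 0.017], "twist": 0, "hand": 0.32},
  {"translation": [0, -0.095, 0.017], "twist": 0, "hand": 0.32},
  {"translation": [0, -0.09, 0.033], "twist": 0, "hand": 0.32},
])

```text
time: 20.25
tool_pos: [0.5016, 0.1559, 0.2666]
tool_rot: [-0.0, 0.71, 0.704, -0.0]
contact_force: [2.2, -0.7, 1.1]
gripper_width: 0.318
grasp_force: 1.0
```

Run:
```python
from h import *
go([.4495,.1548,.228])
```

```text
t 20.25 pos [0.5016 0.1559 0.2666] yaw_y -0.51 delta_tool(units) [-0.016 -0.52   0.387] w 0.318 F [ 2.2 -0.7  1.1] gf 1.0
```

>>> apply_moves([
  {"translation": [0, -0.09, 0.033], "twist": 0, "hand": 0.32},
  {"translation": [0, -0.083, 0.048], "twist": 0, "hand": 0.32},
  {"translation": [0, -0.083, 0.048], "twist": 0, "hand": 0.32},
  {"translation": [0, -0.073, 0.062], "twist": 0, "hand": 0.32},
  {"translation": [0, -0.073, 0.062], "twist": 0, "hand": 0.32},
  {"translation": [0, -0.061, 0.073], "twist": 0, "hand": 0.32},
  {"translation": [0, -0.061, 0.073], "twist": 0, "hand": 0.32},
])

```text
time: 20.95
tool_pos: [0.4497, 0.1563, 0.2265]
tool_rot: [-0.0, 0.71, 0.704, -0.0]
contact_force: [2.3, 0.8, 1.2]
gripper_width: 0.318
grasp_force: 1.0
```

>>> apply_moves([
  {"translation": [0, -0.03, 0.02], "twist": 0, "hand": 0.32},
  {"translation": [0, -0.02, 0.02], "twist": 0, "hand": 0.32},
  {"translation": [0, -0.02, 0.01], "twist": 0, "hand": 0.32},
  {"translation": [0, 0, 0], "twist": 0, "hand": 0.32},
])

```text
time: 21.35
tool_pos: [0.4439, 0.1564, 0.2208]
tool_rot: [0.001, 0.71, 0.704, 0.001]
contact_force: [10.3, 1.9, -7.4]
gripper_width: 0.322
grasp_force: 5.1
```

Run:
```python
from h import *
go([.4495,.1548,.228])
```

```text
t 21.35 pos [0.4439 0.1564 0.2208] yaw_y -0.53 delta_tool(units) [-0.016  0.056 -0.072] w 0.322 F [10.3  1.9 -7.4] gf 5.1
```

The lever is at its rest stop. I'll open, rise clear and look at the basket and cases.

>>> apply_moves([
  {"translation": [0, 0.05, -0.05], "twist": 0, "hand": 0.6},
  {"translation": [0, 0, -0.1], "twist": 0, "hand": 0.6},
  {"translation": [0, 0, -0.4], "twist": 0, "hand": 1},
  {"translation": [0, 0, -0.4], "twist": 0, "hand": 1},
  {"translation": [0, 0, -0.4], "twist": 0, "hand": 1},
  {"translation": [-0.4, -0.1, -0.2], "twist": 0, "hand": 1},
  {"translation": [-0.4, -0.1, 0], "twist": 0, "hand": 1},
  {"translation": [-0.3, -0.1, 0], "twist": 0, "hand": 1},
])

```text
time: 22.15
tool_pos: [0.4167, 0.0454, 0.3796]
tool_rot: [0.001, 0.71, 0.704, 0.001]
contact_force: [-0.1, -0.3, -0.7]
gripper_width: 1.005
grasp_force: 0.0
```

Run:
```python
from h import *
go([.42,.05,.37])
f=grab_frame('side'); g=grab_frame('top')
cv2.imwrite('pics/t7.png',g[:,:,::-1])
a=cv2.resize(f[110:210,240:340,::-1],(400,400),interpolation=cv2.INTER_CUBIC)
b=cv2.resize(g[140:240,150:250,::-1],(400,400),interpolation=cv2.INTER_CUBIC)
cv2.imwrite('pics/s7.png',np.hstack([a,b]))
for c in('top','side'):
  rec(c,'sink1')
  for d in regions_of(c,'case1')[:3]:
    ys,xs=np.nonzero(d['pixels']); r=cv2.minAreaRect(np.c_[xs,ys].astype(np.float32)); print(c,round(d['score'],2),np.round(r[0],1),np.round(r[1],1),round(r[2],1),np.round(unproj(c,r[0],.03),4))
```

```text
t 22.15 pos [0.4167 0.0454 0.3796] yaw_y -0.5 delta_tool(units) [0.047 0.033 0.096] w 1.005 F [-0.1 -0.3 -0.7] gf 0.0
top sink1 0.64 [0.6838 0.3608 0.0327]
top 0.74 [197.5 202.1] [64.8 69. ] 88.8 [0.5579 0.3586 0.03  ]
top 0.61 [314.5 172.5] [19. 11.] 90.0 [ 0.6462 -0.0099  0.03  ]
side sink1 0.51 [0.675  0.3479 0.0394]
side sink1 0.36 [ 0.6494 -0.0191  0.035 ]
side 0.83 [291.5 288.8] [23.6 16.7] 15.3 [ 0.5402 -0.0847  0.03  ]
side 0.74 [330.5 269.5] [15. 23.] 90.0 [ 0.6452 -0.0236  0.03  ]
```

View pics/s7.png

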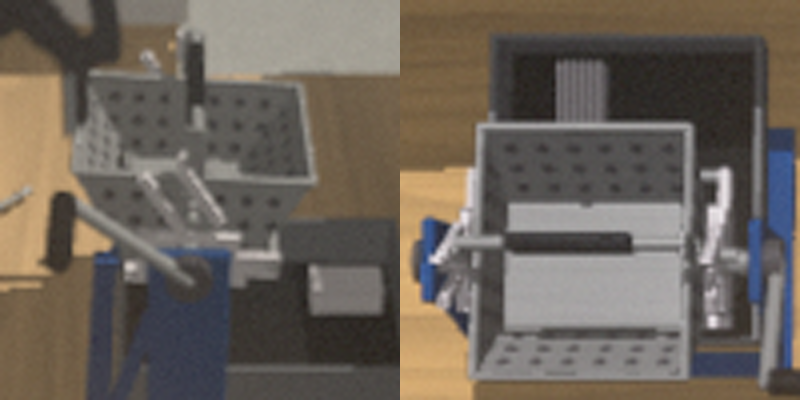

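The basket is upright and empty, and the single sink lies in the tray at top crop (580,90). One case was knocked aside, to about (0.648,-0.011). I'll turn for the other case at yaw -19.4°.

>>> apply_moves([
  {"translation": [0, 0, 0], "twist": 0.82, "hand": 1},
  {"translation": [0, 0, 0], "twist": 0.82, "hand": 1},
  {"translation": [0, 0, 0], "twist": 0.83, "hand": 1},
  {"translation": [0, 0, 0], "twist": 0.83, "hand": 1},
  {"translation": [0, 0, 0], "twist": 0, "hand": 1},
])

```text
time: 22.95
tool_pos: [0.4173, 0.0476, 0.3771]
tool_rot: [-0.0, 0.816, 0.579, -0.0]
contact_force: [0.3, -1.0, -1.1]
gripper_width: 0.997
grasp_force: 0.0
```

Run:
```python
from h import *
go([.5435,-.0735,.12]); go([.5435,-.0735,.02]); grab_frame('side'); rec('side','case1')
```

```text
t 22.95 pos [0.4173 0.0476 0.3771] yaw_y -19.3 delta_tool(units) [-0.726  1.594  2.569] w 0.997 F [ 0.3 -1.  -1.1] gf 0.0
t 22.95 pos [0.4173 0.0476 0.3771] yaw_y -19.3 delta_tool(units) [-0.726  1.595  3.569] w 0.997 F [ 0.3 -1.  -1.1] gf 0.0
side case1 0.87 [ 0.5416 -0.0857  0.0283]
side case1 0.83 [ 0.6487 -0.019   0.0326]
```

```bash
cat >> h.py <<'E'
from scipy.optimize import minimize
def mask(c,v,dims=(.06,.034,.03)):
    x,y,t=v; cs,sn=np.cos(t),np.sin(t); S=4
    P=[proj(c,(x+cs*a-sn*b,y+sn*a+cs*b,z))+.5 for a in(-dims[0]/2,dims[0]/2) for b in(-dims[1]/2,dims[1]/2) for z in(0,dims[2])]
    H=cv2.convexHull((np.array(P,np.float32)*S)); m=np.zeros((420*S,560*S),np.uint8); cv2.fillConvexPoly(m,H.astype(np.int32),1)
    return cv2.resize(m.astype(np.float32),(560,420),interpolation=cv2.INTER_AREA)
def fit(ms,v0):
    def f(v): return sum(1-np.minimum(mask(c,v),M).sum()/np.maximum(mask(c,v),M).sum() for c,M in ms)
    r=min((minimize(f,[v0[0],v0[1],v0[2]+d],method='Nelder-Mead',options=dict(initial_simplex=np.array([[v0[0],v0[1],v0[2]+d]]+[[v0[0]+a,v0[1]+b,v0[2]+d+e] for a,b,e in((.01,0,0),(0,.01,0),(0,0,.2))]),maxiter=60)) for d in(-.3,0,.3)),key=lambda r:r.fun)
    print('fit',[c for c,_ in ms],np.round(r.x[:2],4),round(np.degrees(r.x[2]),1),round(r.fun,3)); return r.x
E
python3 - <<'E'
from h import *
S=[d['pixels'].astype(np.float32) for d in regions_of('side','case1')[:3]]
grab_frame('top'); T=[d['pixels'].astype(np.float32) for d in regions_of('top','case1')[:4]]
for M in S+T: ys,xs=np.nonzero(M); print(xs.mean(),ys.mean(),len(xs))
near=lambda L,c,p:[(c,M) for M in L if np.hypot(*(np.array(np.nonzero(M)).mean(1)[::-1]-proj(c,p)))<12]
for p in [(.5435,-.0735,-.33),(.648,-.011,0)]:
    q=(p[0],p[1],.02); a=near(S,'side',q)[:1]; b=near(T,'top',q)[:1]
    for ms in (a,b,a+b):
        if ms: fit(ms,p)
E
```

```text
291.8287153652393 288.8866498740554 397
331.0626865671642 269.10149253731345 335
314.4252336448598 172.41121495327104 214
334.32608695652175 204.85326086956522 184Traceback (most recent call last):
  File "<stdin>", line 9, in <module>
  File "h.py", line 27, in fit
    r=min((minimize(f,[v0[0],v0[1],v0[2]+d],method='Nelder-Mead',options=dict(initial_simplex=np.array([[v0[0],v0[1],v0[2]+d]]+[[v0[0]+a,v0[1]+b,v0[2]+d+e] for a,b,e in((.01,0,0),(0,.01,0),(0,0,.2))]),maxiter=60)) for d in(-.3,0,.3)),key=lambda r:r.fun)
  File "h.py", line 27, in <genexpr>
    r=min((minimize(f,[v0[0],v0[1],v0[2]+d],method='Nelder-Mead',options=dict(initial_simplex=np.array([[v0[0],v0[1],v0[2]+d]]+[[v0[0]+a,v0[1]+b,v0[2]+d+e] for a,b,e in((.01,0,0),(0,.01,0),(0,0,.2))]),maxiter=60)) for d in(-.3,0,.3)),key=lambda r:r.fun)
           ~~~~~~~~^^^^^^^^^^^^^^^^^^^^^^^^^^^^^^^^^^^^^^^^^^^^^^^^^^^^^^^^^^^^^^^^^^^^^^^^^^^^^^^^^^^^^^^^^^^^^^^^^^^^^^^^^^^^^^^^^^^^^^^^^^^^^^^^^^^^^^^^^^^^^^^^^^^^^^^^^^^^^^^^^^^^^^^^^^^^^^^^^^^^^^^^^^^^^^^^^^
    res = _minimize_neldermead(fun, x0, args, callback, bounds=bounds,
   
[... 216 characters left out ...]
v),M).sum() for c,M in ms)
                     ~~~^^^^^^^^^^^^^^^^^^^^^^^^^^^^^^^^^^^^^^^^^^^^^^^^^^^^^^^^^^^^^^^^^^^^^^^^^^^^^
  File "h.py", line 26, in <genexpr>
    def f(v): return sum(1-np.minimum(mask(c,v),M).sum()/np.maximum(mask(c,v),M).sum() for c,M in ms)
                                      ~~~~^^^^^
  File "h.py", line 22, in mask
    P=[proj(c,(x+cs*a-sn*b,y+sn*a+cs*b,z))+.5 for a in(-dims[0]/2,dims[0]/2) for b in(-dims[1]/2,dims[1]/2) for z in(0,dims[2])]
       ~~~~^^^^^^^^^^^^^^^^^^^^^^^^^^^^^^^
  File "h.py", line 8, in proj
    K=get_calibration(c); T=np.linalg.inv(np.array(K['pose'])); q=T[:3,:3]@np.array(p)+T[:3,3]
ValueError: time passes only in moves, steps and waits
```

```bash
sed -i 's/^from plant import \*/from plant import *\nimport functools\nget_calibration=functools.lru_cache(None)(get_calibration)/' h.py
cat >> h.py <<'E'
def cases(ps,sidetoo=True):
    near=lambda L,c,p:[(c,M) for M in L if np.hypot(*(np.array(np.nonzero(M)).mean(1)[::-1]-proj(c,p)))<12]
    L={}
    for c in ('side','top'):
        grab_frame(c); L[c]=[d['pixels'].astype(np.float32) for d in regions_of(c,'case1')[:4]]
    for p in ps:
        q=(p[0],p[1],.02); a=near(L['side'],'side',q)[:1]; b=near(L['top'],'top',q)[:1]
        for ms in (a,b,a+b):
            if ms: fit(ms,p)
E
python3 - <<'E'
from h import *
cases([(.5435,-.0735,-.33),(.648,-.011,0)])
E
```

```text
fit ['top'] [ 0.5432 -0.0701] -20.1 0.15
fit ['top'] [ 0.5432 -0.0701] -20.1 0.15
fit ['top'] [ 0.6501 -0.0093] 5.7 0.071
fit ['top'] [ 0.6501 -0.0093] 5.7 0.071
```

>>> apply_moves([
  {"translation": [-0.141, 0.317, 0.25], "twist": 0, "hand": 1},
  {"translation": [-0.141, 0.317, 0.25], "twist": 0, "hand": 1},
  {"translation": [-0.141, 0.317, 0.25], "twist": 0, "hand": 1},
  {"translation": [-0.141, 0.317, 0.25], "twist": 0, "hand": 1},
  {"translation": [-0.141, 0.317, 0.25], "twist": 0, "hand": 1},
  {"translation": [0, 0, 0.4], "twist": 0, "hand": 1},
  {"translation": [0, 0, 0.4], "twist": 0, "hand": 1},
  {"translation": [0, 0, 0], "twist": 0, "hand": 1},
])

```text
time: 24.2
tool_pos: [0.5391, -0.0718, 0.1651]
tool_rot: [-0.005, 0.816, 0.577, -0.004]
contact_force: [-0.3, -0.2, -1.1]
gripper_width: 1.0
grasp_force: 0.0
```

Run:
```python
from h import *
go([.5433,-.0715,.02])
```

```text
t 24.2 pos [ 0.5391 -0.0718  0.1651] yaw_y -19.45 delta_tool(units) [0.018 0.058 1.45 ] w 1.0 F [-0.3 -0.2 -1.1] gf 0.0
```

>>> apply_moves([
  {"translation": [0, 0.02, 0.3], "twist": 0, "hand": 1},
  {"translation": [0, 0, 0.3], "twist": 0, "hand": 1},
  {"translation": [0, 0, 0.3], "twist": 0, "hand": 1},
  {"translation": [0, 0, 0], "twist": 0, "hand": 1},
  {"translation": [0, 0, 0], "twist": 0, "hand": 1},
])

```text
time: 24.7
tool_pos: [0.546, -0.0733, 0.0841]
tool_rot: [0.001, 0.816, 0.578, 0.0]
contact_force: [-0.1, 0.6, 0.2]
gripper_width: 1.003
grasp_force: 0.0
```

Run:
```python
from h import *
go([.5433,-.0715,.02]); grab_frame('side'); rec('side','case1',2)
```

```text
t 24.7 pos [ 0.546  -0.0733  0.0841] yaw_y -19.41 delta_tool(units) [ 0.008 -0.033  0.641] w 1.003 F [-0.1  0.6  0.2] gf 0.0
side case1 0.8 [ 0.6542 -0.0203  0.0335]
side case1 0.62 [ 0.5405 -0.0847  0.0286]
```

>>> apply_moves([
  {"translation": [0, -0.025, 0.25], "twist": 0, "hand": 1},
  {"translation": [0, 0, 0.25], "twist": 0, "hand": 1},
  {"translation": [0, 0, 0.14], "twist": 0, "hand": 1},
  {"translation": [0, 0, 0], "twist": 0, "hand": 1},
  {"translation": [0, 0, 0], "twist": 0, "hand": 0.6},
  {"translation": [0, 0, 0], "twist": 0, "hand": 0.3},
  {"translation": [0, 0, 0], "twist": 0, "hand": 0},
  {"translation": [0, 0, 0], "twist": 0, "hand": 0},
])

```text
time: 25.6
tool_pos: [0.5446, -0.0729, 0.0205]
tool_rot: [0.002, 0.816, 0.578, 0.001]
contact_force: [0.0, 0.2, 5.4]
gripper_width: 0.695
grasp_force: 65.8
```

>>> apply_moves([
  {"translation": [0, 0, 0], "twist": 0, "hand": 0},
  {"translation": [0, 0, 0], "twist": 0, "hand": 0},
  {"translation": [0, 0, 0], "twist": 0, "hand": 0},
])

```text
time: 25.9
tool_pos: [0.5446, -0.0729, 0.0205]
tool_rot: [0.002, 0.816, 0.578, 0.001]
contact_force: [-0.2, -0.1, 6.3]
gripper_width: 0.693
grasp_force: 65.8
```

>>> apply_moves([
  {"translation": [0, 0, -0.2], "twist": 0, "hand": 0},
  {"translation": [0, 0, -0.3], "twist": 0, "hand": 0},
  {"translation": [0, 0, -0.3], "twist": 0.9, "hand": 0},
  {"translation": [0, 0, -0.3], "twist": 0.9, "hand": 0},
  {"translation": [0, 0, -0.3], "twist": 0.9, "hand": 0},
  {"translation": [0, 0, -0.3], "twist": 0.9, "hand": 0},
  {"translation": [0, 0, -0.3], "twist": 0.9, "hand": 0},
  {"translation": [0, 0, -0.3], "twist": 0.9, "hand": 0},
])

```text
time: 26.7
tool_pos: [0.5423, -0.0723, 0.2493]
tool_rot: [-0.0, 0.941, 0.337, -0.0]
contact_force: [0.2, 0.4, -1.0]
gripper_width: 0.691
grasp_force: 65.0
```

>>> apply_moves([
  {"translation": [0, 0, -0.3], "twist": 0.9, "hand": 0},
  {"translation": [0, 0, -0.3], "twist": 0.9, "hand": 0},
  {"translation": [0, 0, -0.2], "twist": 0.9, "hand": 0},
  {"translation": [0, 0, 0], "twist": 0.9, "hand": 0},
  {"translation": [0, 0, 0], "twist": 0.9, "hand": 0},
  {"translation": [0, 0, 0], "twist": 0.9, "hand": 0},
  {"translation": [0, 0, 0], "twist": 0.9, "hand": 0},
  {"translation": [0, 0, 0], "twist": 0.7, "hand": 0},
])

```text
time: 27.5
tool_pos: [0.5424, -0.0723, 0.328]
tool_rot: [-0.0, 1.0, -0.006, -0.0]
contact_force: [0.8, -0.9, -0.5]
gripper_width: 0.69
grasp_force: 65.0
```

Run:
```python
from h import *
go([.586,.3255,.33])
```

```text
t 27.5 pos [ 0.5424 -0.0723  0.328 ] yaw_y -90.65 delta_tool(units) [ 0.39  -3.983 -0.02 ] w 0.69 F [ 0.8 -0.9 -0.5] gf 65.0
```

>>> apply_moves([
  {"translation": [0.02, -0.2, 0], "twist": 0, "hand": 0},
  {"translation": [0.04, -0.4, 0], "twist": 0, "hand": 0},
  {"translation": [0.04, -0.4, 0], "twist": 0, "hand": 0},
  {"translation": [0.04, -0.4, 0], "twist": 0, "hand": 0},
  {"translation": [0.04, -0.4, 0], "twist": 0, "hand": 0},
  {"translation": [0.04, -0.4, 0], "twist": 0, "hand": 0},
  {"translation": [0.04, -0.4, 0], "twist": 0, "hand": 0},
  {"translation": [0.04, -0.4, 0], "twist": 0, "hand": 0},
])

```text
time: 28.3
tool_pos: [0.5749, 0.229, 0.328]
tool_rot: [0.0, 1.0, -0.004, -0.0]
contact_force: [0.2, -0.4, -1.3]
gripper_width: 0.693
grasp_force: 65.1
```

>>> apply_moves([
  {"translation": [0.04, -0.4, 0], "twist": 0, "hand": 0},
  {"translation": [0.04, -0.4, 0], "twist": 0, "hand": 0},
  {"translation": [0.01, -0.18, 0], "twist": 0, "hand": 0},
  {"translation": [0, 0, 0], "twist": 0, "hand": 0},
  {"translation": [0, 0, 0], "twist": 0, "hand": 0},
])

```text
time: 28.8
tool_pos: [0.5849, 0.3247, 0.3279]
tool_rot: [0.001, 1.0, -0.004, -0.0]
contact_force: [0.5, -0.0, -0.8]
gripper_width: 0.694
grasp_force: 65.1
```

Run:
```python
from h import *
go([.586,.3255,.215])
```

```text
t 28.8 pos [0.5849 0.3247 0.3279] yaw_y -90.46 delta_tool(units) [ 0.012 -0.009  1.129] w 0.694 F [ 0.5 -0.  -0.8] gf 65.1
```

>>> apply_moves([
  {"translation": [0.02, 0, 0.25], "twist": 0, "hand": 0},
  {"translation": [0, 0, 0.3], "twist": 0, "hand": 0},
  {"translation": [0, 0, 0.25], "twist": 0, "hand": 0},
  {"translation": [0, 0, 0.15], "twist": 0, "hand": 0},
  {"translation": [0, 0, 0.1], "twist": 0, "hand": 0},
  {"translation": [0, 0, 0.05], "twist": 0, "hand": 0},
  {"translation": [0, 0, 0], "twist": 0, "hand": 0},
])

```text
time: 29.5
tool_pos: [0.5873, 0.3249, 0.2185]
tool_rot: [-0.0, 1.0, -0.004, 0.0]
contact_force: [-1.5, -0.1, -1.2]
gripper_width: 0.689
grasp_force: 65.1
```

>>> apply_moves([
  {"translation": [0, 0, 0], "twist": 0, "hand": 0.8},
  {"translation": [0, 0, 0], "twist": 0, "hand": 0.95},
  {"translation": [0, 0, 0], "twist": 0, "hand": 0.95},
  {"translation": [0, 0, 0], "twist": 0, "hand": 0.95},
])

```text
time: 29.9
tool_pos: [0.5873, 0.3255, 0.2191]
tool_rot: [-0.0, 1.0, -0.004, 0.001]
contact_force: [-0.4, 0.7, 0.2]
gripper_width: 0.948
grasp_force: 0.0
```

>>> apply_moves([
  {"translation": [0, 0, -0.2], "twist": 0, "hand": 0.95},
  {"translation": [0, 0, -0.4], "twist": 0, "hand": 0.95},
  {"translation": [0, 0, -0.4], "twist": 0, "hand": 0.95},
  {"translation": [-0.05, 0.3, -0.1], "twist": 0, "hand": 1},
  {"translation": [-0.1, 0.4, 0], "twist": 0, "hand": 1},
  {"translation": [-0.1, 0.4, 0], "twist": 0, "hand": 1},
  {"translation": [-0.1, 0.4, 0], "twist": 0, "hand": 1},
  {"translation": [-0.1, 0.4, 0], "twist": 0, "hand": 1},
])

```text
time: 30.7
tool_pos: [0.5399, 0.1343, 0.3286]
tool_rot: [0.0, 1.0, -0.004, 0.0]
contact_force: [0.9, -0.8, -0.1]
gripper_width: 1.002
grasp_force: 0.0
```

>>> apply_moves([
  {"translation": [-0.2, 0.4, 0], "twist": 0, "hand": 1},
  {"translation": [-0.2, 0.3, 0], "twist": 0, "hand": 1},
  {"translation": [-0.2, 0.2, 0], "twist": 0, "hand": 1},
  {"translation": [-0.3, 0, 0], "twist": 0, "hand": 1},
  {"translation": [0, 0, 0], "twist": 0, "hand": 1},
])

```text
time: 31.2
tool_pos: [0.448, 0.0459, 0.3288]
tool_rot: [0.0, 1.0, -0.005, 0.001]
contact_force: [1.1, -0.4, -0.0]
gripper_width: 1.004
grasp_force: 0.0
```

Run:
```python
from h import *
go([.648,-.011,.12]);
for c in('side','top'): grab_frame(c); rec(c,'case1',4)
cases([(.650,-.0095,0)])
```

```text
t 31.2 pos [0.448  0.0459 0.3288] yaw_y -90.54 delta_tool(units) [2.003 0.551 2.091] w 1.004 F [ 1.1 -0.4 -0. ] gf 0.0
side case1 0.72 [0.676  0.3504 0.04  ]
side case1 0.71 [ 0.6464 -0.02    0.036 ]
top case1 0.68 [0.566  0.3229 0.1708]
top case1 0.65 [ 0.6498 -0.0132  0.0332]
fit ['side'] [ 0.6475 -0.0094] -4.3 0.266
fit ['top'] [ 0.6495 -0.0106] 6.7 0.099
fit ['side', 'top'] [ 0.6484 -0.0107] 4.9 0.388
```

Case A lies in the basket with its top at z≈0.171. Next is case B at (0.649,-0.0105), yaw about 2°.

>>> apply_moves([
  {"translation": [0, 0, 0], "twist": -1, "hand": 1},
  {"translation": [0, 0, 0], "twist": -1, "hand": 1},
  {"translation": [0, 0, 0], "twist": -1, "hand": 1},
  {"translation": [0, 0, 0], "twist": -1, "hand": 1},
  {"translation": [0, 0, 0], "twist": -1, "hand": 1},
  {"translation": [0, 0, 0], "twist": -1, "hand": 1},
  {"translation": [0, 0, 0], "twist": -1, "hand": 1},
  {"translation": [0, 0, 0], "twist": -1, "hand": 1},
])

```text
time: 32.4
tool_pos: [0.4501, 0.0465, 0.328]
tool_rot: [-0.0, 0.922, 0.388, -0.0]
contact_force: [0.5, 0.3, 0.8]
gripper_width: 0.997
grasp_force: 0.0
```

>>> apply_moves([
  {"translation": [0, 0, 0], "twist": -1, "hand": 1},
  {"translation": [0, 0, 0], "twist": -1, "hand": 1},
  {"translation": [0, 0, 0], "twist": -1, "hand": 1},
  {"translation": [0, 0, 0], "twist": -1, "hand": 1},
  {"translation": [0, 0, 0], "twist": -1, "hand": 1},
  {"translation": [0, 0, 0], "twist": -1, "hand": 1},
  {"translation": [0, 0, 0], "twist": -1, "hand": 1},
  {"translation": [0, 0, 0], "twist": -1, "hand": 1},
])

```text
time: 33.2
tool_pos: [0.4501, 0.0465, 0.328]
tool_rot: [-0.0, 0.698, 0.716, -0.0]
contact_force: [0.0, 0.2, -0.4]
gripper_width: 1.002
grasp_force: 0.0
```

>>> apply_moves([
  {"translation": [0, 0, 0], "twist": -0.15, "hand": 1},
  {"translation": [0, 0, 0], "twist": 0, "hand": 1},
])

```text
time: 33.4
tool_pos: [0.4499, 0.0465, 0.3281]
tool_rot: [-0.0, 0.695, 0.719, -0.0]
contact_force: [-0.4, -0.6, -0.4]
gripper_width: 0.997
grasp_force: 0.0
```

Run:
```python
from h import *
go([.649,-.0105,.02]);
```

```text
t 33.4 pos [0.4499 0.0465 0.3281] yaw_y 1.98 delta_tool(units) [-0.638  1.971  3.08 ] w 0.997 F [-0.4 -0.6 -0.4] gf 0.0
```

>>> apply_moves([
  {"translation": [-0.1, 0.32, 0.2], "twist": 0, "hand": 1},
  {"translation": [-0.1, 0.33, 0.3], "twist": 0, "hand": 1},
  {"translation": [-0.11, 0.33, 0.3], "twist": 0, "hand": 1},
  {"translation": [-0.11, 0.33, 0.3], "twist": 0, "hand": 1},
  {"translation": [-0.11, 0.33, 0.3], "twist": 0, "hand": 1},
  {"translation": [-0.108, 0.331, 0.3], "twist": 0, "hand": 1},
  {"translation": [0, 0, 0.2], "twist": 0, "hand": 1},
  {"translation": [0, 0, 0.2], "twist": 0, "hand": 1},
])

```text
time: 34.2
tool_pos: [0.6494, -0.0106, 0.1157]
tool_rot: [-0.001, 0.695, 0.719, -0.001]
contact_force: [-0.2, 0.3, 1.2]
gripper_width: 1.001
grasp_force: 0.0
```

>>> apply_moves([
  {"translation": [0, 0, 0], "twist": 0, "hand": 1},
  {"translation": [0, 0, 0], "twist": 0, "hand": 1},
])

```text
time: 34.4
tool_pos: [0.6489, -0.0102, 0.118]
tool_rot: [-0.0, 0.695, 0.719, -0.0]
contact_force: [0.3, -0.4, 0.5]
gripper_width: 1.0
grasp_force: 0.0
```

Run:
```python
from h import *
grab_frame('side'); rec('side','case1',2); rec('side','jar',1);go([.649,-.0105,.02]);
```

```text
side case1 0.69 [ 0.6461 -0.0183  0.0323]
side case1 0.5 [0.5148 0.195  0.1719]
side jar 0.81 [ 0.7737 -0.0599  0.0781]
t 34.55 pos [ 0.6501 -0.0103  0.1204] yaw_y 2.05 delta_tool(units) [-1.000e-03 -1.400e-02  1.004e+00] w 1.001 F [-0.4 -0.3 -0.3] gf 0.0
```

>>> apply_moves([
  {"translation": [0, -0.01, 0.3], "twist": 0, "hand": 1},
  {"translation": [0, 0, 0.3], "twist": 0, "hand": 1},
  {"translation": [0, 0, 0.25], "twist": 0, "hand": 1},
  {"translation": [0, 0, 0.13], "twist": 0, "hand": 1},
  {"translation": [0, 0, 0], "twist": 0, "hand": 1},
  {"translation": [0, 0, 0], "twist": 0, "hand": 0.6},
  {"translation": [0, 0, 0], "twist": 0, "hand": 0.3},
  {"translation": [0, 0, 0], "twist": 0, "hand": 0},
])

```text
time: 35.35
tool_pos: [0.6502, -0.0106, 0.0232]
tool_rot: [0.002, 0.694, 0.72, 0.002]
contact_force: [-0.1, 0.1, 5.1]
gripper_width: 0.698
grasp_force: 63.5
```

>>> apply_moves([
  {"translation": [0, 0, 0], "twist": 0, "hand": 0},
  {"translation": [0, 0, 0], "twist": 0, "hand": 0},
  {"translation": [0, 0, 0], "twist": 0, "hand": 0},
  {"translation": [0, 0, 0], "twist": 0, "hand": 0},
])

```text
time: 35.75
tool_pos: [0.6502, -0.0106, 0.0232]
tool_rot: [0.002, 0.694, 0.72, 0.002]
contact_force: [-0.1, -0.2, 6.6]
gripper_width: 0.698
grasp_force: 63.8
```

>>> apply_moves([
  {"translation": [0, 0, -0.2], "twist": 0, "hand": 0},
  {"translation": [0, 0, -0.3], "twist": 0, "hand": 0},
  {"translation": [0, 0, -0.4], "twist": 0, "hand": 0},
  {"translation": [0, 0, -0.4], "twist": 0.9, "hand": 0},
  {"translation": [0, 0, -0.4], "twist": 0.9, "hand": 0},
  {"translation": [0, 0, -0.4], "twist": 0.9, "hand": 0},
  {"translation": [0, 0, -0.4], "twist": 0.9, "hand": 0},
  {"translation": [0, 0, -0.4], "twist": 0.9, "hand": 0},
])

```text
time: 36.55
tool_pos: [0.6475, -0.0103, 0.312]
tool_rot: [0.0, 0.838, 0.545, 0.0]
contact_force: [-0.2, 0.4, -1.8]
gripper_width: 0.702
grasp_force: 63.6
```

>>> apply_moves([
  {"translation": [0, 0, -0.15], "twist": 0.9, "hand": 0},
  {"translation": [0, 0, 0], "twist": 0.9, "hand": 0},
  {"translation": [0, 0, 0], "twist": 0.9, "hand": 0},
  {"translation": [0, 0, 0], "twist": 0.9, "hand": 0},
  {"translation": [0, 0, 0], "twist": 0.9, "hand": 0},
  {"translation": [0, 0, 0], "twist": 0.9, "hand": 0},
  {"translation": [0, 0, 0], "twist": 0.9, "hand": 0},
  {"translation": [0, 0, 0], "twist": 0.9, "hand": 0},
])

```text
time: 37.35
tool_pos: [0.6477, -0.0103, 0.3252]
tool_rot: [-0.0, 0.977, 0.215, -0.0]
contact_force: [0.1, -0.0, -0.7]
gripper_width: 0.703
grasp_force: 63.6
```

>>> apply_moves([
  {"translation": [0, 0, 0], "twist": 0.9, "hand": 0},
  {"translation": [0, 0, 0], "twist": 0.9, "hand": 0},
  {"translation": [0, 0, 0], "twist": 0.9, "hand": 0},
  {"translation": [0, 0, 0], "twist": 0.9, "hand": 0},
  {"translation": [0, 0, 0], "twist": 0.9, "hand": 0},
  {"translation": [0, 0, 0], "twist": 0, "hand": 0},
  {"translation": [0, 0, 0], "twist": 0, "hand": 0},
])

```text
time: 38.05
tool_pos: [0.6478, -0.0103, 0.3252]
tool_rot: [0.0, 1.0, -0.006, -0.0]
contact_force: [0.1, 0.6, -0.8]
gripper_width: 0.703
grasp_force: 63.5
```

Run:
```python
from h import *
go([.492,.3255,.328]);
```

```text
t 38.05 pos [ 0.6478 -0.0103  0.3252] yaw_y -90.65 delta_tool(units) [-1.596 -3.34  -0.028] w 0.703 F [ 0.1  0.6 -0.8] gf 63.5
```

>>> apply_moves([
  {"translation": [-0.1, -0.2, 0], "twist": 0, "hand": 0},
  {"translation": [-0.18, -0.38, 0], "twist": 0, "hand": 0},
  {"translation": [-0.18, -0.38, 0], "twist": 0, "hand": 0},
  {"translation": [-0.18, -0.38, 0], "twist": 0, "hand": 0},
  {"translation": [-0.18, -0.38, 0], "twist": 0, "hand": 0},
  {"translation": [-0.18, -0.38, 0], "twist": 0, "hand": 0},
  {"translation": [-0.18, -0.38, 0], "twist": 0, "hand": 0},
  {"translation": [-0.18, -0.38, 0], "twist": 0, "hand": 0},
])

```text
time: 38.85
tool_pos: [0.514, 0.2795, 0.3255]
tool_rot: [-0.0, 1.0, -0.006, 0.0]
contact_force: [-0.1, 0.9, -1.1]
gripper_width: 0.704
grasp_force: 63.5
```

>>> apply_moves([
  {"translation": [-0.18, -0.38, 0], "twist": 0, "hand": 0},
  {"translation": [-0.056, -0.1, 0], "twist": 0, "hand": 0},
  {"translation": [0, 0, 0], "twist": 0, "hand": 0},
  {"translation": [0, 0, 0], "twist": 0, "hand": 0},
])

```text
time: 39.25
tool_pos: [0.4928, 0.3253, 0.3252]
tool_rot: [0.0, 1.0, -0.006, 0.0]
contact_force: [0.9, -0.6, -1.2]
gripper_width: 0.697
grasp_force: 63.6
```

Run:
```python
from h import *
go([.492,.3255,.217]);
```

```text
t 39.25 pos [0.4928 0.3253 0.3252] yaw_y -90.73 delta_tool(units) [-0.009 -0.002  1.082] w 0.697 F [ 0.9 -0.6 -1.2] gf 63.6
```

>>> apply_moves([
  {"translation": [0, 0, 0.25], "twist": 0, "hand": 0},
  {"translation": [0, 0, 0.3], "twist": 0, "hand": 0},
  {"translation": [0, 0, 0.25], "twist": 0, "hand": 0},
  {"translation": [0, 0, 0.15], "twist": 0, "hand": 0},
  {"translation": [0, 0, 0.1], "twist": 0, "hand": 0},
  {"translation": [0, 0, 0], "twist": 0, "hand": 0},
  {"translation": [0, 0, 0], "twist": 0, "hand": 0},
])

```text
time: 39.95
tool_pos: [0.4936, 0.3257, 0.2214]
tool_rot: [-0.0, 1.0, -0.007, 0.001]
contact_force: [0.3, -0.1, -0.6]
gripper_width: 0.698
grasp_force: 63.6
```

>>> apply_moves([
  {"translation": [0, 0, 0], "twist": 0, "hand": 0.8},
  {"translation": [0, 0, 0], "twist": 0, "hand": 0.95},
  {"translation": [0, 0, 0], "twist": 0, "hand": 0.95},
  {"translation": [0, 0, 0], "twist": 0, "hand": 0.95},
])

```text
time: 40.35
tool_pos: [0.493, 0.326, 0.2209]
tool_rot: [-0.0, 1.0, -0.007, 0.001]
contact_force: [0.6, 0.3, 0.4]
gripper_width: 0.954
grasp_force: 0.0
```

>>> apply_moves([
  {"translation": [0, 0, -0.2], "twist": 0, "hand": 0.95},
  {"translation": [0, 0, -0.4], "twist": 0, "hand": 0.95},
  {"translation": [0, 0, -0.4], "twist": 0, "hand": 0.95},
  {"translation": [0, 0.3, -0.1], "twist": 0, "hand": 1},
  {"translation": [-0.05, 0.4, 0], "twist": 0, "hand": 1},
  {"translation": [-0.1, 0.4, 0], "twist": 0, "hand": 1},
  {"translation": [-0.1, 0.4, 0], "twist": 0, "hand": 1},
  {"translation": [-0.1, 0.4, 0], "twist": 0, "hand": 1},
])

```text
time: 41.15
tool_pos: [0.4547, 0.135, 0.3304]
tool_rot: [0.0, 1.0, -0.006, 0.0]
contact_force: [-1.0, -0.6, 0.6]
gripper_width: 0.997
grasp_force: 0.0
```

>>> apply_moves([
  {"translation": [-0.1, 0.4, 0], "twist": 0, "hand": 1},
  {"translation": [0, 0.3, 0], "twist": 0, "hand": 1},
  {"translation": [0, 0, 0], "twist": 0, "hand": 1},
  {"translation": [0, 0, 0], "twist": 0, "hand": 1},
])

```text
time: 41.55
tool_pos: [0.4444, 0.0661, 0.3305]
tool_rot: [-0.0, 1.0, -0.007, 0.0]
contact_force: [-0.9, 0.8, 0.4]
gripper_width: 1.002
grasp_force: 0.0
```

Run:
```python
from h import *
go([.542,.3268,.254]);
f=grab_frame('side'); g=grab_frame('top')
for c in('side','top'): rec(c,'case1',4)
a=cv2.resize(f[110:210,240:340,::-1],(400,400),interpolation=cv2.INTER_CUBIC)
b=cv2.resize(g[140:240,150:250,::-1],(400,400),interpolation=cv2.INTER_CUBIC)
cv2.imwrite('pics/s8.png',np.hstack([a,b]))
```

```text
t 41.55 pos [0.4444 0.0661 0.3305] yaw_y -90.84 delta_tool(units) [ 0.937 -2.621  0.767] w 1.002 F [-0.9  0.8  0.4] gf 0.0
side case1 0.45 [0.5138 0.3377 0.1814]
top case1 0.87 [0.5229 0.3243 0.1793]
top case1 0.5 [0.563  0.3247 0.1721]
```

View pics/s8.png

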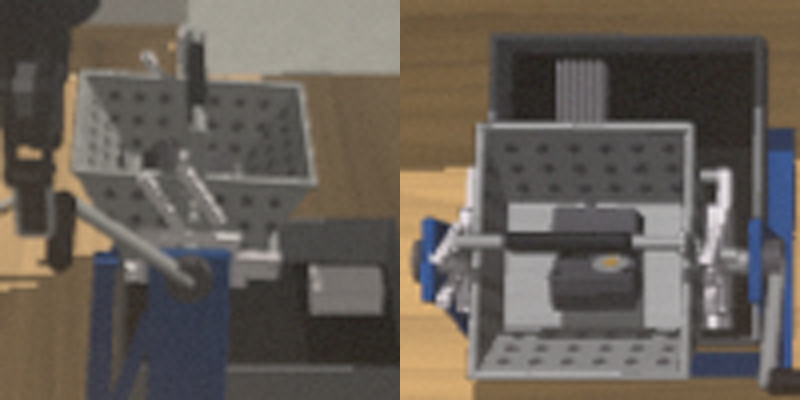

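Both cases lie in the basket, at top crop (600,220) and (595,285), and none remain on the bench. I'll turn back to re-grip the basket.

>>> apply_moves([
  {"translation": [0, 0, 0], "twist": -1, "hand": 0.8},
  {"translation": [0, 0, 0], "twist": -1, "hand": 0.8},
  {"translation": [0, 0, 0], "twist": -1, "hand": 0.8},
  {"translation": [0, 0, 0], "twist": -1, "hand": 0.8},
  {"translation": [0, 0, 0], "twist": -1, "hand": 0.8},
  {"translation": [0, 0, 0], "twist": -1, "hand": 0.8},
  {"translation": [0, 0, 0], "twist": -1, "hand": 0.8},
  {"translation": [0, 0, 0], "twist": -1, "hand": 0.8},
])

```text
time: 42.55
tool_pos: [0.4445, 0.0673, 0.3301]
tool_rot: [-0.0, 0.922, 0.386, -0.0]
contact_force: [-0.4, 1.3, -0.0]
gripper_width: 0.802
grasp_force: 0.0
```

>>> apply_moves([
  {"translation": [0, 0, 0], "twist": -1, "hand": 0.8},
  {"translation": [0, 0, 0], "twist": -1, "hand": 0.8},
  {"translation": [0, 0, 0], "twist": -1, "hand": 0.8},
  {"translation": [0, 0, 0], "twist": -1, "hand": 0.8},
  {"translation": [0, 0, 0], "twist": -1, "hand": 0.8},
  {"translation": [0, 0, 0], "twist": -1, "hand": 0.8},
  {"translation": [0, 0, 0], "twist": -1, "hand": 0.8},
  {"translation": [0, 0, 0], "twist": -0.76, "hand": 0.8},
])

```text
time: 43.35
tool_pos: [0.4445, 0.0673, 0.3301]
tool_rot: [-0.0, 0.708, 0.706, -0.0]
contact_force: [0.3, -0.5, -0.1]
gripper_width: 0.799
grasp_force: 0.0
```

>>> apply_moves([
  {"translation": [0, 0, 0], "twist": 0, "hand": 0.8},
  {"translation": [0, 0, 0], "twist": 0, "hand": 0.8},
])

```text
time: 43.55
tool_pos: [0.4444, 0.0669, 0.3301]
tool_rot: [-0.0, 0.71, 0.704, -0.0]
contact_force: [-0.0, -0.3, -0.1]
gripper_width: 0.8
grasp_force: 0.0
```

Run:
```python
from h import *
go([.542,.3285,.330]);
```

```text
t 43.55 pos [0.4444 0.0669 0.3301] yaw_y -0.48 delta_tool(units) [2.624e+00 9.540e-01 1.000e-03] w 0.8 F [-0.  -0.3 -0.1] gf 0.0
```

>>> apply_moves([
  {"translation": [0.2, 0.07, 0], "twist": 0, "hand": 0.8},
  {"translation": [0.38, 0.14, 0], "twist": 0, "hand": 0.8},
  {"translation": [0.38, 0.14, 0], "twist": 0, "hand": 0.8},
  {"translation": [0.38, 0.14, 0], "twist": 0, "hand": 0.8},
  {"translation": [0.38, 0.14, 0], "twist": 0, "hand": 0.8},
  {"translation": [0.38, 0.14, 0], "twist": 0, "hand": 0.8},
  {"translation": [0.38, 0.14, 0], "twist": 0, "hand": 0.8},
  {"translation": [0.144, 0.044, 0], "twist": 0, "hand": 0.8},
])

```text
time: 44.35
tool_pos: [0.5421, 0.3311, 0.3292]
tool_rot: [-0.0, 0.709, 0.705, -0.0]
contact_force: [-0.2, -0.3, 0.5]
gripper_width: 0.802
grasp_force: 0.0
```

>>> apply_moves([
  {"translation": [0, 0, 0], "twist": 0, "hand": 0.8},
  {"translation": [0, 0, 0.25], "twist": 0, "hand": 0.8},
  {"translation": [0, 0, 0.25], "twist": 0, "hand": 0.8},
  {"translation": [0, 0, 0.2], "twist": 0, "hand": 0.8},
  {"translation": [0, 0, 0.06], "twist": 0, "hand": 0.8},
  {"translation": [0, 0, 0], "twist": 0, "hand": 0.6},
  {"translation": [0, 0, 0], "twist": 0, "hand": 0.5},
  {"translation": [0, 0, 0], "twist": 0, "hand": 0.4},
])

```text
time: 45.15
tool_pos: [0.5426, 0.328, 0.2563]
tool_rot: [0.001, 0.71, 0.704, 0.001]
contact_force: [0.1, 0.0, -0.5]
gripper_width: 0.405
grasp_force: 0.0
```

Run:
```python
from h import *
go([.542,.3285,.2535]);
```

```text
t 45.15 pos [0.5426 0.328  0.2563] yaw_y -0.48 delta_tool(units) [ 0.005 -0.006  0.028] w 0.405 F [ 0.1  0.  -0.5] gf 0.0
```

>>> apply_moves([
  {"translation": [0, 0, 0.03], "twist": 0, "hand": 0.3},
  {"translation": [0, 0, 0], "twist": 0, "hand": 0.2},
  {"translation": [0, 0, 0], "twist": 0, "hand": 0.1},
  {"translation": [0, 0, 0], "twist": 0, "hand": 0},
  {"translation": [0, 0, 0], "twist": 0, "hand": 0},
  {"translation": [0, 0, 0], "twist": 0, "hand": 0},
  {"translation": [0, 0, 0], "twist": 0, "hand": 0},
  {"translation": [0, 0, 0], "twist": 0, "hand": 0},
])

```text
time: 45.95
tool_pos: [0.5414, 0.3281, 0.2521]
tool_rot: [-0.001, 0.71, 0.704, -0.0]
contact_force: [-5.0, -0.9, 4.9]
gripper_width: 0.133
grasp_force: 58.6
```

Run:
```python
from h import *
go([.542,.3285,.2535]);print(np.round(state()['ft_torque'],2))
```

```text
t 45.95 pos [0.5414 0.3281 0.2521] yaw_y -0.48 delta_tool(units) [ 0.004  0.006 -0.014] w 0.133 F [-5.  -0.9  4.9] gf 58.6
[-0.14  1.09 -0.31]
```

>>> apply_moves([
  {"translation": [0, -0.028, -0.041], "twist": 0, "hand": 0},
  {"translation": [0, -0.028, -0.041], "twist": 0, "hand": 0},
  {"translation": [0, -0.028, -0.041], "twist": 0, "hand": 0},
])

```text
time: 46.25
tool_pos: [0.5326, 0.3277, 0.2615]
tool_rot: [-0.0, 0.71, 0.704, -0.002]
contact_force: [0.0, -0.3, -7.6]
gripper_width: 0.128
grasp_force: 58.3
```

Run:
```python
from h import *
go([.4805,.3285,.338]);print(np.round(state()['ft_torque'],2))
```

```text
t 46.25 pos [0.5326 0.3277 0.2615] yaw_y -0.44 delta_tool(units) [ 0.003 -0.523 -0.764] w 0.128 F [ 0.  -0.3 -7.6] gf 58.3
[ 0.01 -0.05  0.02]
```

>>> apply_moves([
  {"translation": [0, -0.04, -0.06], "twist": 0, "hand": 0},
  {"translation": [0, -0.04, -0.06], "twist": 0, "hand": 0},
  {"translation": [0, -0.058, -0.083], "twist": 0, "hand": 0},
  {"translation": [0, -0.058, -0.083], "twist": 0, "hand": 0},
])

```text
time: 46.65
tool_pos: [0.5134, 0.3283, 0.293]
tool_rot: [0.0, 0.71, 0.704, 0.0]
contact_force: [-0.8, 0.1, -7.3]
gripper_width: 0.131
grasp_force: 58.3
```

>>> apply_moves([
  {"translation": [0, -0.058, -0.083], "twist": 0, "hand": 0},
  {"translation": [0, -0.058, -0.083], "twist": 0, "hand": 0},
  {"translation": [0, -0.058, -0.083], "twist": 0, "hand": 0},
  {"translation": [0, -0.058, -0.1], "twist": 0, "hand": 0},
  {"translation": [0, -0.04, -0.15], "twist": 0, "hand": 0},
  {"translation": [0, 0, -0.2], "twist": 0, "hand": 0},
  {"translation": [0, 0, -0.2], "twist": 0, "hand": 0},
  {"translation": [0, 0, -0.1], "twist": 0, "hand": 0},
])

```text
time: 47.45
tool_pos: [0.4871, 0.3287, 0.3957]
tool_rot: [0.001, 0.71, 0.704, 0.002]
contact_force: [0.6, 0.5, -6.1]
gripper_width: 0.127
grasp_force: 58.5
```

Run:
```python
from h import *
go([.5925,-.2905,.385]);print(np.round(state()['ft_torque'],2))
```

```text
t 47.45 pos [0.4871 0.3287 0.3957] yaw_y -0.46 delta_tool(units) [-6.184  1.103  0.099] w 0.127 F [ 0.6  0.5 -6.1] gf 58.5
[-0.08 -0.08 -0.04]
```

>>> apply_moves([
  {"translation": [-0.1, 0.018, 0], "twist": 0, "hand": 0},
  {"translation": [-0.2, 0.036, 0], "twist": 0, "hand": 0},
  {"translation": [-0.27, 0.048, 0], "twist": 0, "hand": 0},
  {"translation": [-0.27, 0.048, 0], "twist": 0, "hand": 0},
  {"translation": [-0.27, 0.048, 0], "twist": 0, "hand": 0},
  {"translation": [-0.27, 0.048, 0], "twist": 0, "hand": 0},
  {"translation": [-0.27, 0.048, 0], "twist": 0, "hand": 0},
  {"translation": [-0.27, 0.048, 0], "twist": 0, "hand": 0},
])

```text
time: 48.25
tool_pos: [0.519, 0.1343, 0.3905]
tool_rot: [-0.0, 0.71, 0.704, -0.001]
contact_force: [1.6, 0.1, -7.6]
gripper_width: 0.131
grasp_force: 58.5
```

>>> apply_moves([
  {"translation": [-0.27, 0.048, 0], "twist": 0, "hand": 0},
  {"translation": [-0.27, 0.048, 0], "twist": 0, "hand": 0},
  {"translation": [-0.27, 0.048, 0], "twist": 0, "hand": 0},
  {"translation": [-0.27, 0.048, 0], "twist": 0, "hand": 0},
  {"translation": [-0.27, 0.048, 0], "twist": 0, "hand": 0},
  {"translation": [-0.27, 0.048, 0], "twist": 0, "hand": 0},
  {"translation": [-0.27, 0.048, 0], "twist": 0, "hand": 0},
  {"translation": [-0.27, 0.048, 0], "twist": 0, "hand": 0},
])

```text
time: 49.05
tool_pos: [0.5553, -0.0818, 0.3904]
tool_rot: [-0.001, 0.71, 0.704, -0.001]
contact_force: [-0.2, 0.7, -6.9]
gripper_width: 0.131
grasp_force: 58.5
```

>>> apply_moves([
  {"translation": [-0.27, 0.048, 0], "twist": 0, "hand": 0},
  {"translation": [-0.27, 0.048, 0], "twist": 0, "hand": 0},
  {"translation": [-0.27, 0.048, 0], "twist": 0, "hand": 0},
  {"translation": [-0.27, 0.048, 0], "twist": 0, "hand": 0},
  {"translation": [-0.27, 0.048, 0], "twist": 0, "hand": 0},
  {"translation": [-0.27, 0.048, 0], "twist": 0, "hand": 0},
  {"translation": [-0.27, 0.048, 0], "twist": 0, "hand": 0},
  {"translation": [-0.15, 0.03, 0], "twist": 0, "hand": 0},
])

```text
time: 49.85
tool_pos: [0.5901, -0.2868, 0.3899]
tool_rot: [-0.001, 0.711, 0.703, -0.001]
contact_force: [-0.7, 0.2, -5.9]
gripper_width: 0.127
grasp_force: 58.7
```

>>> apply_moves([
  {"translation": [-0.05, 0.01, 0], "twist": -0.3, "hand": 0},
  {"translation": [0, 0, 0], "twist": -0.4, "hand": 0},
  {"translation": [0, 0, 0], "twist": -0.4, "hand": 0},
  {"translation": [0, 0, 0], "twist": -0.34, "hand": 0},
  {"translation": [0, 0, 0], "twist": 0, "hand": 0},
  {"translation": [0, 0, 0], "twist": 0, "hand": 0},
])

```text
time: 50.45
tool_pos: [0.5917, -0.2893, 0.3913]
tool_rot: [-0.001, 0.658, 0.753, -0.0]
contact_force: [0.1, 0.1, -6.4]
gripper_width: 0.128
grasp_force: 58.7
```

Run:
```python
from h import *
go([.5925,-.2905,.2524]);print(np.round(state()['ft_torque'],2))
f=grab_frame('side')
p=pose()[0]; t=np.radians(7.8); ey=np.array([-np.sin(t),np.cos(t),0])
for q in(p+[0,0,-.0624]-.104*ey,np.array([.5925,-.2945,.19])-.094*ey,np.array([.5925,-.2945,.22])-.094*ey): print(np.round((proj('side',q)-[240,240])*4))
cv2.imwrite('pics/s9.png',cv2.resize(f[240:390,240:420,::-1],(720,600),interpolation=cv2.INTER_CUBIC))
```

```text
t 50.45 pos [ 0.5917 -0.2893  0.3913] yaw_y 7.76 delta_tool(units) [-0.015  0.008  1.389] w 0.128 F [ 0.1  0.1 -6.4] gf 58.7
[ 0.04 -0.03  0.03]
[450. 368.]
[404. 548.]
[412. 512.]
```

View pics/s9.png

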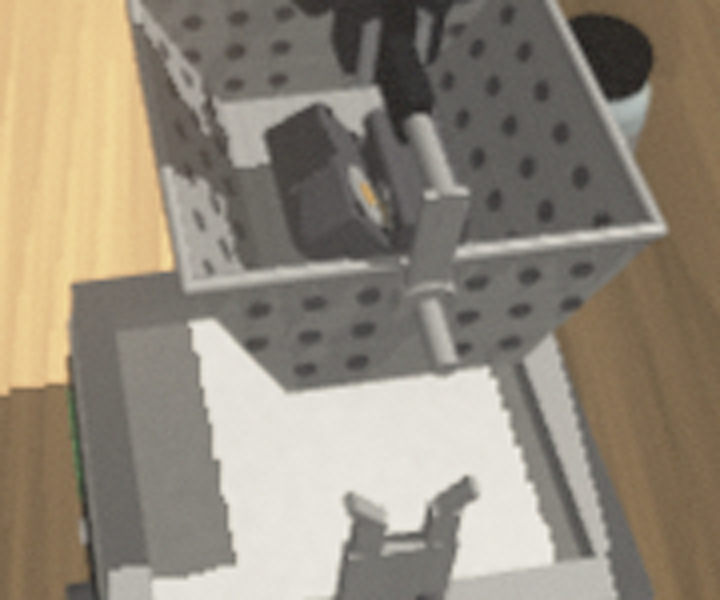

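The pin tip at (445,358) and the notch at (403,540) both match the prediction. Both cases are in the basket. I'll lower it.

>>> apply_moves([
  {"translation": [-0.01, 0.006, 0.1], "twist": 0, "hand": 0},
  {"translation": [0, 0, 0.2], "twist": 0, "hand": 0},
  {"translation": [0, 0, 0.2], "twist": 0, "hand": 0},
  {"translation": [0, 0, 0.2], "twist": 0, "hand": 0},
  {"translation": [0, 0, 0.15], "twist": 0, "hand": 0},
  {"translation": [0, 0, 0.1], "twist": 0, "hand": 0},
  {"translation": [0, 0, 0], "twist": 0, "hand": 0},
  {"translation": [0, 0, 0], "twist": 0, "hand": 0},
])

```text
time: 51.3
tool_pos: [0.5929, -0.2905, 0.2976]
tool_rot: [0.0, 0.657, 0.754, 0.0]
contact_force: [0.2, 0.7, -6.2]
gripper_width: 0.126
grasp_force: 58.8
```

Run:
```python
from h import *
go([.5925,-.2905,.2524])
```

```text
t 51.3 pos [ 0.5929 -0.2905  0.2976] yaw_y 7.79 delta_tool(units) [ 0.001 -0.004  0.452] w 0.126 F [ 0.2  0.7 -6.2] gf 58.8
```

>>> apply_moves([
  {"translation": [0, 0, 0.05], "twist": 0, "hand": 0},
  {"translation": [0, 0, 0.05], "twist": 0, "hand": 0},
  {"translation": [0, 0, 0.05], "twist": 0, "hand": 0},
  {"translation": [0, 0, 0.05], "twist": 0, "hand": 0},
])

```text
time: 51.7
tool_pos: [0.5927, -0.2903, 0.2766]
tool_rot: [-0.0, 0.657, 0.754, -0.0]
contact_force: [-0.8, 0.1, -6.5]
gripper_width: 0.131
grasp_force: 58.7
```

>>> apply_moves([
  {"translation": [0, 0, 0.05], "twist": 0, "hand": 0},
  {"translation": [0, 0, 0.05], "twist": 0, "hand": 0},
  {"translation": [0, 0, 0.05], "twist": 0, "hand": 0},
])

```text
time: 52.0
tool_pos: [0.5927, -0.2903, 0.2615]
tool_rot: [-0.0, 0.657, 0.754, -0.0]
contact_force: [-0.4, 0.6, -7.3]
gripper_width: 0.131
grasp_force: 58.8
```

Run:
```python
from h import *
go([.5925,-.2905,.2524])
```

```text
t 52.0 pos [ 0.5927 -0.2903  0.2615] yaw_y 7.79 delta_tool(units) [-0.002 -0.002  0.091] w 0.131 F [-0.4  0.6 -7.3] gf 58.8
```

>>> apply_moves([
  {"translation": [0, 0, 0.03], "twist": 0, "hand": 0},
  {"translation": [0, 0, 0.03], "twist": 0, "hand": 0},
])

```text
time: 52.2
tool_pos: [0.5927, -0.2903, 0.2557]
tool_rot: [-0.0, 0.657, 0.754, -0.0]
contact_force: [0.0, 0.4, -6.7]
gripper_width: 0.132
grasp_force: 58.7
```

>>> apply_moves([
  {"translation": [0, 0, 0.02], "twist": 0, "hand": 0},
  {"translation": [0, 0, 0.01], "twist": 0, "hand": 0},
  {"translation": [0, 0, 0], "twist": 0, "hand": 0},
])

```text
time: 52.5
tool_pos: [0.5927, -0.2903, 0.253]
tool_rot: [-0.0, 0.657, 0.754, 0.0]
contact_force: [0.5, -0.7, -7.0]
gripper_width: 0.126
grasp_force: 58.7
```

>>> apply_moves([
  {"translation": [0, 0, 0.01], "twist": 0, "hand": 0},
  {"translation": [0, 0, 0.01], "twist": 0, "hand": 0},
])

```text
time: 52.7
tool_pos: [0.5929, -0.2905, 0.2521]
tool_rot: [0.001, 0.657, 0.754, 0.0]
contact_force: [-1.1, 0.6, -1.9]
gripper_width: 0.128
grasp_force: 59.5
```

>>> apply_moves([
  {"translation": [0, 0, 0.01], "twist": 0, "hand": 0},
  {"translation": [0, 0, 0.01], "twist": 0, "hand": 0},
])

```text
time: 52.9
tool_pos: [0.5931, -0.2906, 0.2519]
tool_rot: [0.001, 0.657, 0.754, 0.0]
contact_force: [-4.1, 3.7, 8.0]
gripper_width: 0.131
grasp_force: 61.1
```

>>> apply_moves([
  {"translation": [0, 0, -0.01], "twist": 0, "hand": 0.18},
  {"translation": [0, 0, 0], "twist": 0, "hand": 0.22},
  {"translation": [0, 0, 0], "twist": 0, "hand": 0.26},
  {"translation": [0, 0, 0], "twist": 0, "hand": 0.3},
  {"translation": [0, 0, 0], "twist": 0, "hand": 0.34},
  {"translation": [0, 0, 0], "twist": 0, "hand": 0.38},
  {"translation": [0, 0, 0], "twist": 0, "hand": 0.42},
  {"translation": [0, 0, 0], "twist": 0, "hand": 0.46},
])

```text
time: 53.7
tool_pos: [0.5927, -0.2903, 0.2499]
tool_rot: [-0.0, 0.657, 0.754, -0.0]
contact_force: [0.9, 0.3, -0.0]
gripper_width: 0.458
grasp_force: 0.0
```

>>> apply_moves([
  {"translation": [0, 0, 0], "twist": 0, "hand": 0.52},
  {"translation": [0, 0, 0], "twist": 0, "hand": 0.58},
  {"translation": [0, 0, 0], "twist": 0, "hand": 0.64},
  {"translation": [0, 0, 0], "twist": 0, "hand": 0.7},
  {"translation": [0, 0, 0], "twist": 0, "hand": 0.76},
  {"translation": [0, 0, 0], "twist": 0, "hand": 0.8},
  {"translation": [0, 0, 0], "twist": 0, "hand": 0.8},
  {"translation": [0, 0, 0], "twist": 0, "hand": 0.8},
])

```text
time: 54.5
tool_pos: [0.5927, -0.2903, 0.25]
tool_rot: [0.0, 0.657, 0.754, -0.0]
contact_force: [-0.1, -0.5, -0.3]
gripper_width: 0.8
grasp_force: 0.0
```

Run:
```python
from h import *
go([.5925,-.2905,.2524])
f=grab_frame('side'); g=grab_frame('top'); rec('side','basket',1)
# grip dark pixels in the side view (top end), to see tilt
for u in range(240,340,4): pass
cv2.imwrite('pics/s10.png',cv2.resize(f[200:390,240:420,::-1],(720,600)))
m=(f.max(2)<45); m[:,:300]=0; m[:,370:]=0; m[:285]=0; m[350:]=0
n,l,s,c=cv2.connectedComponentsWithStats(m.astype(np.uint8))
print([(s[i].tolist(),np.round(c[i]).tolist()) for i in range(1,n) if s[i][4]>15])
t=np.radians(7.8)
for y in(-.042,.042): print(np.round(proj('side',(.5925-np.sin(t)*y,-.2945+np.cos(t)*y,.247))))
```

```text
t 54.5 pos [ 0.5927 -0.2903  0.25  ] yaw_y 7.79 delta_tool(units) [-0.002 -0.002 -0.024] w 0.8 F [-0.1 -0.5 -0.3] gf 0.0
side basket 0.63 [ 0.5947 -0.3085  0.1879]
[([347, 299, 5, 8, 18], [349.0, 302.0]), ([329, 317, 5, 10, 23], [331.0, 321.0])]
[336. 329.]
[324. 288.]
```

No contact remains. I'll retract upwards and away.

>>> apply_moves([
  {"translation": [0, 0, -0.1], "twist": 0, "hand": 0.8},
  {"translation": [0, 0, -0.2], "twist": 0, "hand": 0.8},
  {"translation": [0, 0, -0.3], "twist": 0, "hand": 0.8},
  {"translation": [0, 0, -0.4], "twist": 0, "hand": 0.8},
  {"translation": [0.2, -0.2, 0], "twist": 0, "hand": 0.8},
  {"translation": [0.4, -0.2, 0], "twist": 0, "hand": 0.8},
  {"translation": [0.4, -0.2, 0], "twist": 0, "hand": 0.8},
  {"translation": [0.4, -0.2, 0], "twist": 0, "hand": 0.8},
])

```text
time: 55.45
tool_pos: [0.4935, -0.1615, 0.351]
tool_rot: [0.001, 0.658, 0.753, 0.0]
contact_force: [-0.1, -0.5, 1.3]
gripper_width: 0.8
grasp_force: 0.0
```

>>> apply_moves([
  {"translation": [0.4, -0.2, 0], "twist": 0, "hand": 0.8},
  {"translation": [0.3, -0.1, 0], "twist": 0, "hand": 0.8},
  {"translation": [0, 0, 0], "twist": 0, "hand": 0.8},
  {"translation": [0, 0, 0], "twist": 0, "hand": 0.8},
  {"translation": [0, 0, 0], "twist": 0, "hand": 0.8},
  {"translation": [0, 0, 0], "twist": 0, "hand": 0.8},
  {"translation": [0, 0, 0], "twist": 0, "hand": 0.8},
  {"translation": [0, 0, 0], "twist": 0, "hand": 0.8},
])

```text
time: 56.25
tool_pos: [0.4554, -0.0977, 0.3497]
tool_rot: [-0.0, 0.658, 0.753, -0.0]
contact_force: [-0.8, 0.1, 0.0]
gripper_width: 0.798
grasp_force: 0.0
```

Run:
```python
from h import *
go([.5925,-.2905,.2524])
f=grab_frame('side'); g=grab_frame('top')
for c in('side','top'):
  for q in('basket','case1','sink1','cradle','lever_grip'): rec(c,q,3)
h=grab_frame('side'); r=np.abs(h.astype(int)-f.astype(int)).max(2)[230:,220:420]; print('motion px',(r>25).sum())
# compare rim of basket to the initial picture (level then)
i=cv2.imread('pics/side0.png')[:,:,::-1]; d=np.abs(h.astype(int)-i.astype(int)).max(2)[260:400,265:400]; print('diff vs start',(d>40).sum(),d.shape)
```

```text
t 56.25 pos [ 0.4554 -0.0977  0.3497] yaw_y 7.74 delta_tool(units) [-2.095  1.099  0.972] w 0.798 F [-0.8  0.1  0. ] gf 0.0
side basket 0.7 [ 0.5894 -0.2887  0.1922]
side case1 0.74 [ 0.6022 -0.2991  0.1729]
side case1 0.55 [ 0.5706 -0.3014  0.1762]
side sink1 0.49 [0.6733 0.3468 0.0419]
side cradle 0.63 [0.5477 0.3438 0.1528]
side lever_grip 0.56 [0.5473 0.3491 0.1508]
top basket 0.77 [ 0.5939 -0.3003  0.1796]
top case1 0.79 [ 0.5732 -0.2915  0.1785]
top case1 0.59 [ 0.6155 -0.2835  0.1681]
top sink1 0.6 [0.677  0.3596 0.0349]
top cradle 0.77 [0.5381 0.3215 0.1351]
top lever_grip 0.75 [0.538  0.3239 0.1345]
motion px 0
diff vs start 1861 (140, 135)
```

Run:
```python
from h import *
i=cv2.imread('pics/top0.png')[:,:,::-1].astype(int); g=grab_frame('top').astype(int); d=np.abs(g-i).max(2)>50
print('lever/cradle diff',d[185:245,150:275].sum())
s=cv2.imread('pics/side0.png')[:,:,::-1].astype(int); f=grab_frame('side').astype(int); e=np.abs(f-s).max(2)>50
print('side tipper diff',e[120:220,245:300].sum())
m=regions_of('side','basket')[0]['pixels']; ys,xs=np.nonzero(m); print(xs.min(),xs.max(),ys.min(),ys.max(),'start 273 390 271 383')
```

```text
lever/cradle diff 159
side tipper diff 1435
273 389 271 382 start 273 390 271 383
```

Run:
```python
from h import *
i=cv2.imread('pics/top0.png')[:,:,::-1].astype(int); g=grab_frame('top').astype(int); d=np.abs(g-i).max(2)>50
ys,xs=np.nonzero(d[185:245,150:275]); print(np.histogram(xs+150,bins=range(150,280,10))[0],np.histogram(ys+185,bins=range(185,250,5))[0])
print('handle now',g[235,244:272].max(1).tolist(),'\nstart',i[235,244:272].max(1).tolist()); print('gripper in side',proj('side',(.455,-.098,.35)),proj('side',(.455,-.098,.5)))
```

```text
[12 10 15 10 10 18 13 18  1  3 21 26] [ 1 70  0  6  8  6  9  7  0 30 20  0]
handle now [80, 79, 81, 83, 79, 81, 82, 84, 82, 84, 85, 83, 84, 84, 83, 83, 82, 84, 84, 80, 84, 86, 84, 87, 82, 81, 179, 202] 
start [77, 69, 71, 69, 74, 73, 75, 74, 77, 72, 76, 80, 76, 80, 78, 77, 83, 82, 81, 81, 82, 82, 81, 87, 86, 91, 172, 192]
gripper in side [250.99373671 190.71864997] [246.7679351 119.6163209]
```

Run:
```python
from h import *
i=cv2.imread('pics/top0.png').astype(float).mean(2); g=grab_frame('top').astype(float).mean(2)
for n,sl in {'handle':np.s_[229:242,248:268],'rod+plate':np.s_[178:200,172:228]}.items():
    print(n,cv2.phaseCorrelate(i[sl].copy(),g[sl].copy()))
print(i[178:198,200].astype(int).tolist(),g[178:198,200].astype(int).tolist(),sep='\n')
```

```text
handle ((0.053994259162253755, 1.6214688314095378), 0.9934329298776569)
rod+plate ((0.04586971232980375, -0.3542285939990819), 0.9967764323814559)
[59, 55, 58, 59, 98, 157, 130, 90, 59, 61, 58, 62, 81, 157, 219, 217, 219, 218, 216, 216]
[56, 59, 61, 79, 139, 173, 126, 77, 60, 61, 65, 61, 124, 224, 221, 221, 220, 221, 220, 219]
```

```bash
python3 -c "
from plant import *
print(job_done())"
```

```text
the job is handed in; nothing more can be done
None
```

The job is handed in at about 56 s of robot time: the basket hangs on both hangers with both gear cases in it, the one heat sink is in the catch tray, and the cradle is upright; the hand-in returned no verdict.

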